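# Hob knobs into the dishwasher

### The arm

A 6-joint arm with a two-finger parallel gripper is mounted at the origin on a cart in front of the work surface, level with it; the furniture and walls round the work are solid. World frame = base frame: x ahead of the robot, y to its left, z up, the work surface at z = 0. Lengths are in m, angles in rad, forces in N, time in s.
With the tool pointing down it reaches from about 0.35 to 0.725 m from the base axis. Payload 6 kg.
Tool frame: the origin (TCP) lies midway between the tips of the shut fingers; the grasp point (between the pads) lies 19 mm behind it; y points along the fingers, x is the direction in which the jaws open and shut, and the axes are right-handed (so a half turn about y gives the same grasp; the last joint's range is limited). The gripper opens to 85 mm and grips with 20 to 120 N. Pads are 22 mm wide; open, the fingers measure 114 mm over their backs; the gripper's body (76 mm by 85 mm) begins 54 mm behind the grasp point. The pads swing forward as they close: fully open they stand 13 mm farther back than shut.
Start: joints at [1.626, 0.04, 0.085, 0, -1.615, -0.334], TCP at [0.165, 0.577, 0.231] pointing down, gripper open.
Joint ranges: [-2.56, 2.56], [-1.29, 2.01], [-1.08, 1.49], [-3.29, 1.98], [-2.81, -0.18], [-2.99, 2.99]. Speed limits (rad/s): [2.57, 2.57, 3.01, 3.14, 3.14, 3.14].

### API

Orientations are given as a rotation vector (axis times angle).
In Python, from station import bot, imaging, models gives the robot as it stands. The module is installed in compiled form; this text tells all that it offers.
- The arm moves only by the tool servo_tool, never from a script. Its argument "increments" is a list of rows, each a list of 7 numbers: the shift along the tool's x, y, z in m, then the turn, a rotation vector about the tool's x, y, z in degrees, then the closure, from -1 (fully open) to 1 (shut). In form: [[tx, ty, tz, rx, ry, rz, claw], ...]. A call has 1 to 10 rows; each row is the pose to reach, as a shift and turn from the pose commanded when the call began, along the tool's axes at that moment; what a row does not reach only later rows make up. A row lasts 1/8 s, in which the tool goes at most 62.5 mm and 10.7 degrees, less where a joint would pass 70% of its speed; a pose out of reach is approached as far as the arm can. A call with a gripper value outside its range is refused whole. The fingers move at their own pace and stop on an object; "grip_force" is the grip in N (left out, the last holds). Time passes only in rows, so rows that repeat a pose let the fingers close. It gives the time, the measured TCP pose, the force and the opening at its end, in the units of the state.
- bot.state(): the state, without advancing time (a new reading comes with each control period).
- imaging.capture(name): name is "side" or "top" or "wrist"; returns a dict with "frame" (480x640x3 uint8, red, green, blue), "z_map" (480x640 float32, m along the optical axis (not along the pixel's ray), 0 where there is no reading), "mtx" (3x3 intrinsics, pixels), "k1" (the pictures are not rectified: a ray, as slopes to the right and down, at radius r is drawn at 1 + k1 r^2 times it, then the intrinsics apply), "R" (3x3) and "t" (3): a world point X has camera coordinates R X + t. Camera axes: x right, y down, z forward; pixel columns grow to the right and rows downward; lengths in m; the calibration is good to about 2 mm. A picture is of the moment at which its call begins.
- bot.sign_off(): hands the job in, once; it reports no verdict.
Trained networks look in the newest picture that a camera, given by its name, has taken for a name from the list of things; names that differ only in an ending like _2 or _b are one class to them, and where a whole thing is asked for, a point or a joint stands for the part that bears it (a point fixed in the world has none). Each returns a list of dicts, best first, with "score" (0 to 1); they miss things now and then, are a little off and sometimes report something else, mostly with a low value. They report only what shows in the picture. A call takes as long as a camera call.
- models.cut_out(camera, query): "region" (480x640 bool, what is visible of it) and "position" ([row, column] in pixels, amid what is visible of it).
- models.mark_of(camera, query): "position" ([row, column] in pixels: a listed point, or the origin of a listed thing).
The state is a dict: "clock": time; "q": joint angles; "dq": joint speeds; "joint_torque": joint torques, N m; "ee_pos": TCP position; "tool_rot": TCP orientation; "wrist_force": force on the tool from outside, world axes, zero at the start; "wrist_torque": the same for the moment, N m; "finger_gap": finger opening in m.
Only numpy, scipy, OpenCV 4.12 (cv2) and the standard library are available. Lean on these libraries where they do the work, as an engineer would, in place of code of your own. Each camera call takes 0.05 s, during which the arm holds its last target.

### The job

The hob's push-on knobs are due for a wash. Slide the clear cover of the little dishwasher fully open, work every knob that is still on its spindle loose by twisting it back and forth while drawing it gently upwards (a straight tug would only lift the hob, which must stay put on the worktop), and set them all on the rack side by side, with the one that is already off. Then slide the cover fully shut, press the start button right down, and leave the other things where they are.

Things in the scene. Friction and masses are not known exactly. Their poses are not given: they have to be found in the camera images.
- hob_panel (a point): the middle of the knob panel along the right edge of a table-top hob with two round cast-iron plates (steel, 260 mm deep, 340 mm wide, panel 60 mm above the worktop, 5 kg, standing loose on rubber feet). x to the hob's back, y to its left, z up. Three upright spindles stand on the panel 88 mm apart along x; this point is the foot of the middle one, 35 mm from the hob's right edge.
- spindle_tip (a point): the tip of the middle spindle: a 12 mm steel pin, 19 mm high, whose springs grip a knob's round bore till it has risen 12 mm. Pulled straight, a knob holds with 40 to 60 N, but 25 N lift this edge of the hob. While it is being turned on its spindle, either way (about 0.4 N m), it comes up with 5 to 15 N: the less rise for each turn, the less pull (1.5 mm for 0.7 rad works).
- knob_a_mid (a point): the centre (half-way up) of a round black fluted push-on knob with a steel disc on top, 46 mm across, 34 mm high, 80 g, z along its axis, away from its open underside. It is pushed on to the spindle nearest the hob's front edge (-88 mm along hob_panel's x), its underside on the panel, turned to any angle. May be absent (that spindle is then bare).
- knob_b_mid (a point): the centre (half-way up) of a round black fluted push-on knob with a steel disc on top, 46 mm across, 34 mm high, 80 g, z along its axis, away from its open underside. It is pushed on to the spindle in the middle (+0 mm along hob_panel's x), its underside on the panel, turned to any angle. May be absent (that spindle is then bare).
- knob_c_mid (a point): the centre (half-way up) of a round black fluted push-on knob with a steel disc on top, 46 mm across, 34 mm high, 80 g, z along its axis, away from its open underside. It is pushed on to the spindle nearest the hob's back edge (+88 mm along hob_panel's x), its underside on the panel, turned to any angle. May be absent (that spindle is then bare).
- knob_d_mid (a point): the centre (half-way up) of a fourth knob of the same kind (46 mm across, 34 mm high, z along its axis), already off and lying loose, underside down, on the hob's smaller plate (top 73 mm above the worktop), behind and left of the spindles. Always present.
- rack (a point): the middle of the wire rack, the floor of the basin of a compact white table-top dishwasher loaded from above. x to the machine's back, y to its left, z up. The basin is 165 mm along x and 190 mm along y, the rack 67 mm above the worktop; the walls rise 45 mm above the rack, the cover's tracks beside it 54 mm. The machine stands fast, 330 mm deep, 245 mm wide, a tall fridge close on its right.
- cover (a joint): the clear cover over the basin, sliding level in its tracks along rack's x: 0 m fully shut, 0.155 m fully open (pushed back over the deck behind the basin). It slides with 2 to 3 N and stays where it is left; it starts shut or a little open.
- cover_handle (a point): the middle of the grey bar handle on top of the cover near its front edge: 100 mm long across the machine (along rack's y), 12 mm thick along rack's x, 11 mm high; its middle is 142 mm above the worktop and 19 mm clear beneath it down to the cover. It moves with the cover. Pinch it from above.
- start_button (a joint): the dishwasher's round steel start button: 0 m out, 0.006 m fully pressed down (5 N); it springs back.
- start_button_top (a point): the middle of the top face of the start button (28 mm across, 131 mm above the worktop) on the dark control strip along the machine's left side; it is pressed straight down.
- spice_8: bystander: a small spice jar with a screw cap, 38 mm across and 81 mm high, standing on the worktop behind the hob; origin at the centre of its underside, z up.
- spoon_rest: bystander: a grey oval spoon rest, 76 x 124 x 18 mm, on the hob's larger plate; origin at the centre of its underside, z up.

How it is judged:
On the way, in this order (a step that is already met when the one before it is completed fails the run):
1. the cover is slid open, at least 130 mm (value of joint cover above 0.13 m), for 0.1 s.
2. every knob that is there lies on the rack in the basin (x of knob_a_mid in the frame of rack between -0.075 and 0.075 m and y of knob_a_mid in the frame of rack between -0.088 and 0.088 m and z of knob_a_mid in the frame of rack between 0.005 and 0.045 m and x of knob_b_mid in the frame of rack between -0.075 and 0.075 m and y of knob_b_mid in the frame of rack between -0.088 and 0.088 m and z of knob_b_mid in the frame of rack between 0.005 and 0.045 m and x of knob_c_mid in the frame of rack between -0.075 and 0.075 m and y of knob_c_mid in the frame of rack between -0.088 and 0.088 m and z of knob_c_mid in the frame of rack between 0.005 and 0.045 m and x of knob_d_mid in the frame of rack between -0.075 and 0.075 m and y of knob_d_mid in the frame of rack between -0.088 and 0.088 m and z of knob_d_mid in the frame of rack between 0.005 and 0.045 m), for 0.2 s.
3. the cover is slid shut over the knobs, to within 6 mm (all of step 2 and value of joint cover below 0.006 m), for 0.2 s.
4. the start button is pressed at least 4 mm with the cover shut (value of joint start_button above 0.004 m and value of joint cover below 0.006 m), for 0.05 s.
At the end, for the whole second after the job is handed in: every knob that is there rests on the rack inside the basin (centre within 75 mm of the rack's middle along x, 88 mm along y, 5 to 45 mm above it, not piled up), the cover is shut to within 6 mm, and the button has sprung back (under 2 mm) (all of step 3 and value of joint start_button below 0.002 m and linear speed of each of knob_a, knob_b, knob_c, knob_d below 0.02 m/s); the robot touches nothing.
It fails at once if the hob is lifted: the middle of its knob panel rises 12 mm or more (height (world z) of hob_panel above 0.072 m).
It fails at once if the hob is dragged more than 40 mm (distance of hob_panel from where it was at the start of the episode above 0.04 m).
It fails at once if the spice jar behind the hob is knocked over or pushed more than 50 mm (distance of spice_8 from where it was at the start of the episode above 0.05 m or angle between spice_8's own z axis and vertical above 0.5 rad).
It fails at once if the spoon rest is pushed more than 60 mm (distance of spoon_rest from where it was at the start of the episode above 0.06 m).
Of knob_a, knob_b, knob_c only 2 to 3 are there at a start; the rules pass over those that are not, and their reading is None.
At some moment in a run one of knob_d may be knocked a few centimetres aside while the robot is not near it.
Once in a run the grip may slacken for a moment while it holds something.
It also fails if it takes over 210 s, if anything falls off the work surface, if the arm or the gripper's body presses on something with over 40 N, if the wrist force passes 120 N, or if a joint passes its speed limit or range.

## Working session

There is one attempt and no reset: what is moved stays moved. The work goes in short steps, Python scripts to look and compute and a tool call to move; the robot and the scene stay as the last step left them, time stands still between calls to the robot, and variables do not carry over. Pictures are saved under pics/ and viewed, and the job is handed in when it is done.

Besides the shell and the picture viewer there is one more tool, called after "Call:" by a JSON object that holds its "fn" and its "kwargs", one argument or row to a line. servo_tool: Moves the arm, as the interface text tells. Its arguments: {"type":"object","properties":{"increments":{"type":"array","items":{"type":"array","items":{"type":"number"}}},"grip_force":{"type":"number"}},"required":["increments"]}

```bash
mkdir -p pics
cat > h.py <<'E'
import numpy as np, cv2
from station import bot, imaging, models
from scipy.spatial.transform import Rotation as Ro
def cap(n,save=None):
    c=imaging.capture(n)
    if save: cv2.imwrite('pics/'+save+'.png',c['frame'][:,:,::-1])
    return c
def ray(c,rc):
    r,cc=rc; K=np.array(c['mtx'])
    xd=(cc-K[0,2])/K[0,0]; yd=(r-K[1,2])/K[1,1]
    x,y=xd,yd
    for _ in range(20):
        s=1+c['k1']*(x*x+y*y); x,y=xd/s,yd/s
    return np.array([x,y,1.])
def atz(c,rc,z):
    R=np.array(c['R']);t=np.array(c['t']); d=R.T@ray(c,rc); o=-R.T@t
    return o+d*(z-o[2])/d[2]
def dep(c,rc,w=2):
    r,cc=int(round(rc[0])),int(round(rc[1])); p=c['z_map'][max(r-w,0):r+w+1,max(cc-w,0):cc+w+1]; p=p[p>0]
    if not len(p): return None
    R=np.array(c['R']);t=np.array(c['t']); return R.T@(ray(c,rc)*np.median(p)-t)
def proj(c,X):
    p=np.array(c['R'])@np.array(X)+np.array(c['t']); x,y=p[:2]/p[2]; s=1+c['k1']*(x*x+y*y); K=np.array(c['mtx'])
    return (K[1,1]*y*s+K[1,2],K[0,0]*x*s+K[0,2])
def cloud(c):
    # world points for all pixels
    K=np.array(c['mtx']);v,u=np.mgrid[0:480,0:640]
    xd=(u-K[0,2])/K[0,0]; yd=(v-K[1,2])/K[1,1];x,y=xd.copy(),yd.copy()
    for _ in range(20):
        s=1+c['k1']*(x*x+y*y);x,y=xd/s,yd/s
    z=c['z_map'];P=np.stack([x*z,y*z,z],-1)-np.array(c['t'])
    W=P@np.array(c['R']); W[z<=0]=np.nan
    return W
def st():
    s=bot.state(); print('t',round(s['clock'],2),'pos',np.round(s['ee_pos'],4),'rot',np.round(s['tool_rot'],3),'F',np.round(s['wrist_force'],1),'T',np.round(s['wrist_torque'],2),'gap',round(s['finger_gap'],4)); print('q',np.round(s['q'],3)); return s
E
python3 - <<'E'
from h import *
st()
for n in ['side','top','wrist']:
    c=cap(n,n+'0'); print(n,np.round(-np.array(c['R']).T@np.array(c['t']),3))
    for q in ['hob_panel','spindle_tip','knob_a_mid','rack','cover_handle','start_button_top','spice_8','spoon_rest']:
        for m in models.mark_of(n,q)[:5]:
            d=dep(c,m['position']); print(n,q,round(m['score'],2),np.round(m['position'],0),None if d is None else np.round(d,3))
E
```

```text
t 0.0 pos [0.1649 0.5765 0.2303] rot [-1.066  1.411 -1.413] F [-0.5  0.4 -0. ] T [-0.01  0.05  0.01] gap 0.0856
q [ 1.626  0.041  0.084 -0.    -1.615 -0.334]
side [ 0.181 -0.771  0.855]
side hob_panel 0.79 [226. 321.] [0.492 0.238 0.078]
side hob_panel 0.71 [211. 360.] [0.615 0.298 0.052]
side spindle_tip 0.59 [222. 321.] [0.493 0.241 0.089]
side rack 0.91 [303. 359.] [ 0.466 -0.071  0.124]
side cover_handle 0.92 [287. 339.] [ 0.437 -0.045  0.148]
side start_button_top 0.54 [238. 340.] [0.495 0.111 0.136]
side start_button_top 0.19 [204. 341.] [0.561 0.29  0.09 ]
side spice_8 0.85 [210. 362.] [0.642 0.355 0.013]
side spoon_rest 0.81 [197. 239.] [0.337 0.427 0.078]
top [0.387 0.171 0.982]
top hob_panel 0.9 [242. 290.] [0.491 0.26  0.095]
top hob_panel 0.75 [179. 246.] [0.63  0.364 0.051]
top spindle_tip 0.7 [243. 292.] [0.489 0.256 0.095]
top cover_handle 0.57 [267. 447.] [ 0.443 -0.049  0.123]
top start_button_top 0.45 [242. 360.] [0.487 0.121 0.135]
top spoon_rest 0.61 [320. 209.] [0.33  0.423 0.078]
wrist [0.246 0.553 0.375]
```

View pics/side0.png

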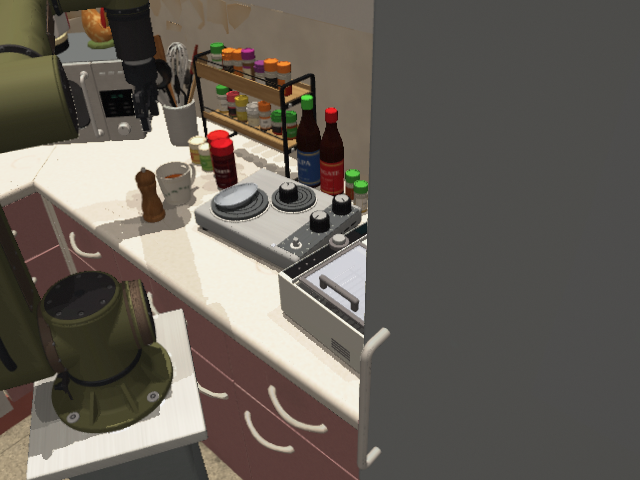

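View pics/top0.png

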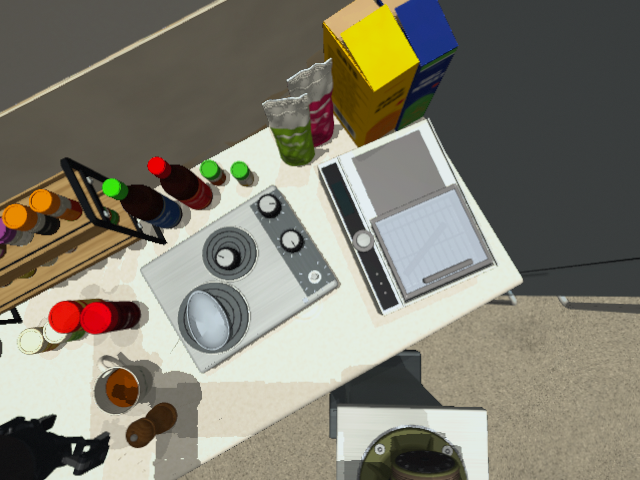

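View pics/wrist0.png

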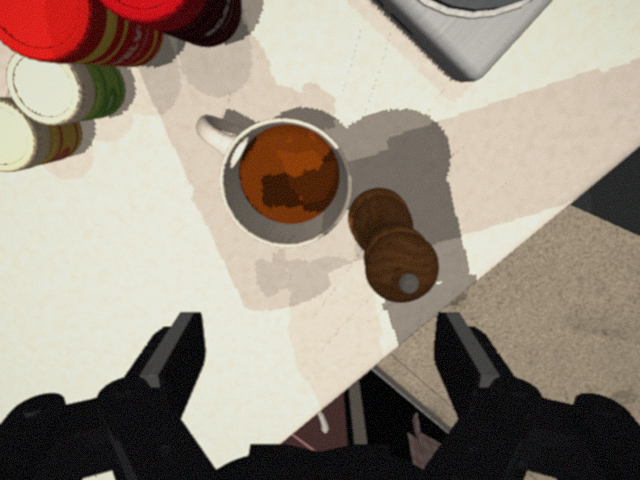

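Top view: the front spindle is bare at (col 315, row 277), so knob a is absent. Knob b is near (291,241), c near (269,205), and loose knob d near (228,258). The handle is near (448,271) and the button near (363,240).

Run:
```python
from h import *
c=cap('top'); f=c['frame'][:,:,::-1]
cv2.imwrite('pics/z1.png',cv2.resize(f[180:300,190:340],None,fx=5,fy=5,interpolation=cv2.INTER_CUBIC))
cv2.imwrite('pics/z2.png',cv2.resize(f[110:320,310:510],None,fx=2.85,fy=2.85,interpolation=cv2.INTER_CUBIC))
for q in ['knob_a_mid','knob_b_mid','knob_d_mid','cover_handle','start_button_top','spice_8','hob_panel','cover']:
    for m in models.cut_out('top',q)[:5]:
        d=dep(c,m['position']); print(q,round(m['score'],2),np.round(m['position'],1),m['region'].sum(),None if d is None else np.round(d,3))
W=cloud(c)
for nm,(r0,r1,c0,c1) in dict(b=(225,257,276,307),cc=(190,222,254,284),d=(245,273,213,243)).items():
    w=W[r0:r1,c0:c1]; zz=w[...,2]; top=np.nanpercentile(zz,97)
    m=zz>top-0.008; print(nm,top,m.sum(),np.nanmean(w[m],0), (np.nanmin(w[m],0)+np.nanmax(w[m],0))/2)
```

```text
knob_b_mid 0.75 [241.4 292.1] 397 [0.491 0.256 0.096]
knob_b_mid 0.57 [239.4 362.8] 165 [0.492 0.115 0.135]
knob_d_mid 0.42 [240.3 361.7] 145 [0.491 0.117 0.135]
cover_handle 0.63 [238.8 432.3] 8340 [ 0.497 -0.021  0.122]
start_button_top 0.6 [238.5 361. ] 164 [0.494 0.119 0.135]
spice_8 0.8 [172.2 242.1] 421 [0.638 0.366 0.08 ]
spice_8 0.22 [214.4 404.8] 20802 [0.545 0.032 0.122]
hob_panel 0.97 [276.3 241.9] 17004 [0.42  0.361 0.068]
cover 0.58 [240.1 429.8] 8522 [ 0.495 -0.016  0.122]
b 0.09700947638198837 370 [0.49587219 0.25955375 0.09427693] [0.4964787  0.26046964 0.09375716]
cc 0.09689214566521177 356 [0.56838764 0.30873601 0.09429636] [0.56939197 0.30866271 0.09361296]
d 0.10945601355685487 393 [0.45537234 0.38813773 0.10669381] [0.45562858 0.38852432 0.10644018]
```

View pics/z1.png

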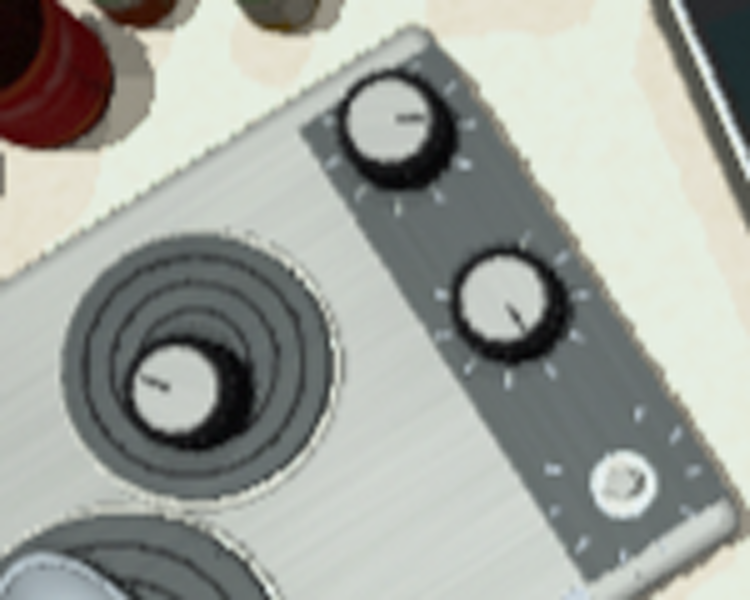

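View pics/z2.png

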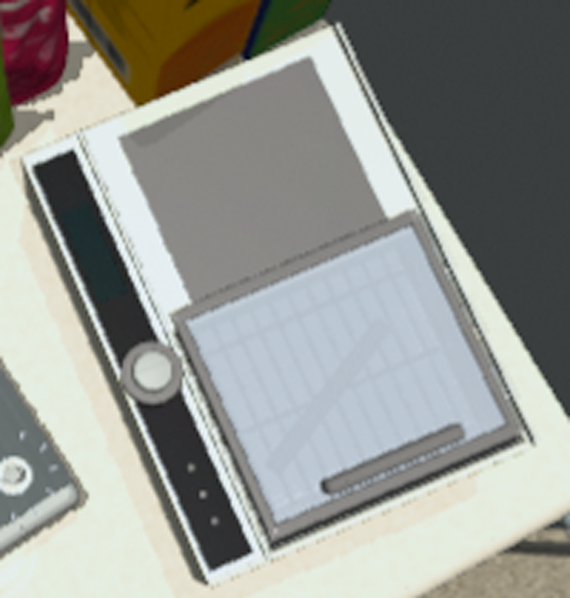

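Run:
```python
from h import *
print(np.round(Ro.from_rotvec(bot.state()['tool_rot']).as_matrix(),3))
c=cap('top')
L=atz(c,(280.9,424),.146);R=atz(c,(261.6,472.5),.146);print('handle',L,R,(L+R)/2,np.linalg.norm(L-R),np.degrees(np.arctan2(*(L-R)[:2])))
P={}
for n,rc,z in [('c',(203.8,267.8),.0945),('b',(239.8,290.8),.0945),('d',(258,225.6),.107),('a',(277,314.8),.079)]:
    P[n]=atz(c,rc,z);print(n,P[n])
print(P['c']-P['b'],np.linalg.norm(P['c']-P['b']),np.linalg.norm(P['b']-P['a']),np.degrees(np.arctan2((P['c']-P['a'])[1],(P['c']-P['a'])[0])))
print('btn',atz(c,(110+370/2.85,310+153/2.85),.131))
# machine corners (crop px) top of body z~.121
for p in [(30,158),(335,25),(530,440),(210,583),(70,150),(255,575),(180,315),(275,543),(413,212),(525,437)]:
    print(p,np.round(atz(c,(110+p[1]/2.85,310+p[0]/2.85),.121),3),dep(c,(110+p[1]/2.85,310+p[0]/2.85),1))
```

```text
[[-0.275 -0.     0.961]
 [-0.961 -0.    -0.275]
 [ 0.    -1.     0.   ]]
handle [0.41413659 0.00043609 0.146     ] [ 0.45200736 -0.09081439  0.146     ] [ 0.43307197 -0.04518915  0.146     ] 0.09879699117007441 -22.539424887413038
c [0.56793732 0.30766338 0.0945    ]
b [0.49429288 0.25843542 0.0945    ]
d [0.45416861 0.38656698 0.107     ]
a [0.42037141 0.20880086 0.079     ]
[0.07364444 0.04922797 0.        ] 0.08858270860303483 0.09037821965141749 33.8203059108414
btn [0.49203763 0.11319302 0.131     ]
(30, 158) [0.642 0.2   0.121] [0.64480468 0.20039005 0.11244077]
(335, 25) [ 0.742 -0.014  0.121] [ 0.74174513 -0.01441694  0.12077652]
(530, 440) [ 0.449 -0.144  0.121] [ 0.44946814 -0.14451973  0.11851473]
(210, 583) [0.349 0.073 0.121] [0.34861055 0.07185947 0.1105319 ]
(70, 150) [0.648 0.172 0.121] [0.65052492 0.17204897 0.1139893 ]
(255, 575) [0.355 0.043 0.121] [3.50455943e-01 2.47626741e-02 1.41940442e-04]
(180, 315) [0.532 0.094 0.121] [0.53140203 0.09441506 0.12401212]
(275, 543) [0.377 0.029 0.121] [0.37611786 0.02232728 0.07898427]
(413, 212) [ 0.607 -0.067  0.121] [ 0.60594972 -0.06627342  0.12441608]
(525, 437) [ 0.451 -0.14   0.121] [ 0.45188165 -0.14325069  0.11284397]
```

```bash
cat >> h.py <<'E'
def mv(p,yaw,tilt=None):
    "tool-frame shift & rot from measured pose to target pos, tool-x yaw deg (tool down)"
    s=bot.state(); A=Ro.from_rotvec(s['tool_rot']); y=np.radians(yaw)
    B=Ro.from_matrix(np.array([[np.cos(y),0,-np.sin(y)],[np.sin(y),0,np.cos(y)],[0,-1,0]]))
    d=A.inv().apply(np.array(p)-s['ee_pos']); r=np.degrees((A.inv()*B).as_rotvec())
    print('shift',np.round(d,4),'turn',np.round(r,1),'dist',round(float(np.linalg.norm(np.array(p)-s['ee_pos'])),3))
E
python3 - <<'E'
from h import *
mv([.38,.10,.23],-130); mv([.42,-.05,.23],-157)
E
```

```text
shift [0.3993 0.0013 0.3378] turn [-0. 24.  0.] dist 0.523
shift [0.5325 0.0013 0.4176] turn [-0. 51.  0.] dist 0.677
```

Call:
{"fn": "servo_tool", "kwargs": {
  "increments": [
    [0.4,0,0.338,0,25,0,-1],
    [0.4,0,0.338,0,25,0,-1],
    [0.4,0,0.338,0,25,0,-1],
    [0.4,0,0.338,0,25,0,-1],
    [0.4,0,0.338,0,25,0,-1],
    [0.4,0,0.338,0,25,0,-1],
    [0.4,0,0.338,0,25,0,-1],
    [0.4,0,0.338,0,25,0,-1],
    [0.532,0,0.418,0,51,0,-1],
    [0.532,0,0.418,0,51,0,-1]
  ]
}}

```text
clock: 3.1
ee_pos: [0.4058, -0.0011, 0.2318]
tool_rot: [-0.472, 1.956, -1.956]
wrist_force: [1.4, 1.0, -0.6]
finger_gap: 0.0853
```

Call:
{"fn": "servo_tool", "kwargs": {
  "increments": [
    [0,0,0,0,0,0,-1],
    [0,0,0,0,0,0,-1],
    [0,0,0,0,0,0,-1]
  ]
}}

```text
clock: 3.48
ee_pos: [0.4055, 0.0022, 0.2314]
tool_rot: [-0.481, 1.951, -1.951]
wrist_force: [-0.5, -0.5, 0.8]
finger_gap: 0.0856
```

Run:
```python
from h import *
st(); mv([.433,-.045,.17],-157)
c=cap('wrist','w1')
for q in ['cover_handle','start_button_top','rack']:
    for m in models.mark_of('wrist',q)[:3]:
        print(q,round(m['score'],2),np.round(m['position'],0),atz(c,m['position'],{'cover_handle':.142,'start_button_top':.131,'rack':.067}[q]),dep(c,m['position']))
```

```text
t 3.48 pos [0.4055 0.0022 0.2314] rot [-0.481  1.951 -1.951] F [-0.5 -0.5  0.8] T [0.05 0.06 0.  ] gap 0.0856
q [ 0.511 -0.5   -0.367 -0.    -1.704 -0.027]
shift [-0.0023  0.0614  0.0546] turn [ 0.   4.7 -0. ] dist 0.082
cover_handle 0.66 [146. 309.] [ 0.43671135 -0.04437973  0.142     ] [ 0.43695936 -0.04523792  0.14909225]
start_button_top 0.96 [316. 124.] [0.49567942 0.11934404 0.131     ] [0.49461972 0.11533973 0.13609915]
```

View pics/w1.png

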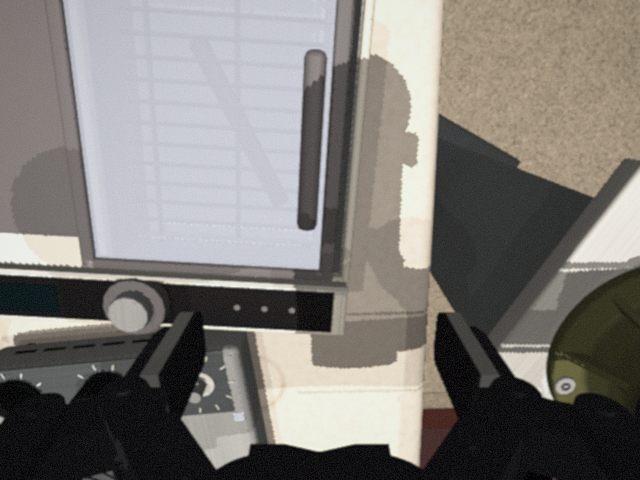

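Wrist view: handle runs from (col 315,row 52) to (306,228), nearly upright in the picture; button at (130,312).

Run:
```python
from h import *
c=cap('wrist')
A=atz(c,(50,315),.147);B=atz(c,(229,306.5),.147);print(A,B,np.linalg.norm(A-B),(A+B)/2,np.degrees(np.arctan2(-(B-A)[0],(B-A)[1])))
mv([.436,-.045,.126],-157)
```

```text
[ 0.45639329 -0.09008189  0.147     ] [ 0.41565398 -0.00101682  0.147     ] 0.0979401751646696 [ 0.43602364 -0.04554936  0.147     ] 24.5798618302398
shift [-0.0052  0.1054  0.0556] turn [-0.   4.7 -0. ] dist 0.119
```

Call:
{"fn": "servo_tool", "kwargs": {
  "increments": [
    [-0.0055,0.04,0.0555,0,4,0,-1],
    [-0.0055,0.05,0.0555,0,4,0,-1],
    [-0.0055,0.08,0.0555,0,4,0,-1],
    [-0.0055,0.105,0.0555,0,4,0,-1],
    [-0.0055,0.105,0.0555,0,4,0,-1],
    [-0.0055,0.105,0.0555,0,4,0,1],
    [-0.0055,0.105,0.0555,0,4,0,1],
    [-0.0055,0.105,0.0555,0,4,0,1],
    [-0.0055,0.105,0.0555,0,4,0,1],
    [-0.0055,0.105,0.0555,0,4,0,1]
  ],
  "grip_force": 40
}}

```text
clock: 4.97
ee_pos: [0.4363, -0.0457, 0.1268]
tool_rot: [-0.416, 1.995, -1.995]
wrist_force: [-1.4, -0.2, 2.4]
finger_gap: 0.0112
```

Run:
```python
from h import *
st(); c=np.cos(np.radians(23.5));s=np.sin(np.radians(23.5)); p=bot.state()['ee_pos']; mv(p+np.array([c*.165,s*.165,0]),-156.5)
```

```text
t 4.97 pos [ 0.4363 -0.0457  0.1268] rot [-0.416  1.995 -1.995] F [-1.4 -0.2  2.4] T [0.21 0.36 0.24] gap 0.0112
q [ 0.36  -0.404 -0.492  0.    -1.483  0.051]
shift [-1.65e-01  1.00e-04  2.00e-04] turn [-0.   0.1 -0. ] dist 0.165
```

Call:
{"fn": "servo_tool", "kwargs": {
  "increments": [
    [-0.015,0,0,0,0,0,1],
    [-0.035,0,0,0,0,0,1],
    [-0.055,0,0,0,0,0,1],
    [-0.075,0,0,0,0,0,1],
    [-0.095,0,0,0,0,0,1],
    [-0.115,0,0,0,0,0,1],
    [-0.13,0,0,0,0,0,1],
    [-0.14,0,0,0,0,0,1],
    [-0.145,0,0,0,0,0,1],
    [-0.145,0,0,0,0,0,1]
  ]
}}

```text
clock: 6.22
ee_pos: [0.568, 0.0135, 0.1268]
tool_rot: [-0.42, 1.997, -1.993]
wrist_force: [-8.1, 7.0, 7.8]
finger_gap: 0.0108
```

Call:
{"fn": "servo_tool", "kwargs": {
  "increments": [
    [-0.003,0,0,0,0,0,1],
    [-0.006,0,0,0,0,0,1],
    [-0.008,0,0,0,0,0,1],
    [-0.01,0,0,0,0,0,1],
    [-0.01,0,0,0,0,0,1]
  ]
}}

```text
clock: 6.85
ee_pos: [0.568, 0.0135, 0.1266]
tool_rot: [-0.444, 2.004, -2.006]
wrist_force: [-51.4, -0.1, 26.6]
finger_gap: 0.011
```

Run:
```python
from h import *
st(); c=cap('top','top2'); 
f=c['frame'][:,:,::-1]
cv2.imwrite('pics/z3.png',cv2.resize(f[110:320,310:510],None,fx=2.85,fy=2.85,interpolation=cv2.INTER_CUBIC))
```

```text
t 6.85 pos [0.568  0.0135 0.1266] rot [-0.444  2.004 -2.006] F [-51.4  -0.1  26.6] T [-0.09 17.08 -0.02] gap 0.011
q [ 0.375 -0.008 -0.154 -0.003 -1.45   0.036]
```

View pics/z3.png

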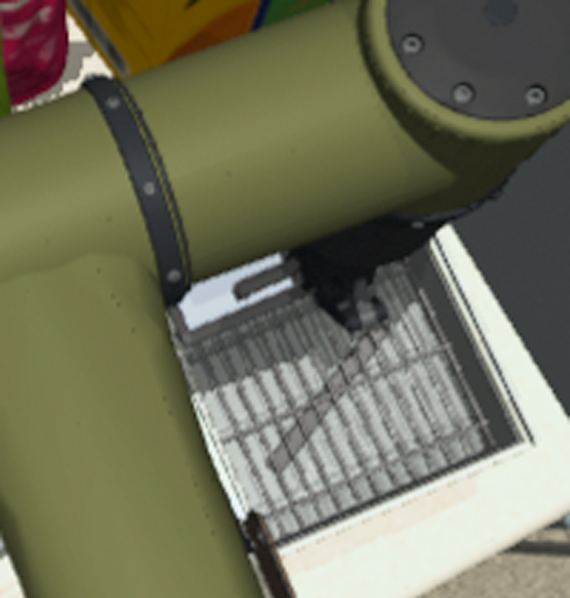

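Call:
{"fn": "servo_tool", "kwargs": {
  "increments": [
    [0.008,0,0,0,0,0,1],
    [0.0095,0,0,0,0,0,-1],
    [0.0095,0,0,0,0,0,-1],
    [0.0095,0,0,0,0,0,-1],
    [0.0095,-0.03,0,0,0,0,-1],
    [0.0095,-0.08,0,0,0,0,-1],
    [0.0095,-0.1,0,0,0,0,-1]
  ]
}}

```text
clock: 7.78
ee_pos: [0.5707, 0.0122, 0.2298]
tool_rot: [-0.411, 1.993, -1.994]
wrist_force: [-0.2, -0.5, -0.8]
finger_gap: 0.0855
```

Run:
```python
from h import *
st(); mv([.454,.30,.25],-157); mv([.494,.30,.25],-150)
```

```text
t 7.78 pos [0.5707 0.0122 0.2298] rot [-0.411  1.993 -1.994] F [-0.2 -0.5 -0.8] T [-0.02 -0.   -0.03] gap 0.0855
q [ 3.740e-01 -4.200e-02 -0.000e+00  1.000e-03 -1.608e+00  3.700e-02]
shift [-0.008  -0.0207 -0.3104] turn [-0.1  0.5 -0.2] dist 0.311
shift [-0.0447 -0.0205 -0.2944] turn [-0.1 -6.5 -0.2] dist 0.298
```

Run:
```python
from h import *
mv([.47,.25,.22],-75)
```

```text
shift [-0.0026  0.0094 -0.2582] turn [ -0.2 -81.5  -0.1] dist 0.258
```

Call:
{"fn": "servo_tool", "kwargs": {
  "increments": [
    [-0.003,0,-0.05,0,-10,0,-1],
    [-0.003,0,-0.1,0,-20,0,-1],
    [-0.003,0,-0.15,0,-30,0,-1],
    [-0.003,0,-0.19,0,-40,0,-1],
    [-0.003,0,-0.22,0,-50,0,-1],
    [-0.003,0,-0.24,0,-60,0,-1],
    [-0.003,0.005,-0.25,0,-70,0,-1],
    [-0.003,0.01,-0.258,0,-80,0,-1],
    [-0.003,0.01,-0.258,0,-81.5,0,-1],
    [-0.003,0.01,-0.258,0,-81.5,0,-1]
  ]
}}

```text
clock: 9.02
ee_pos: [0.4694, 0.2499, 0.2163]
tool_rot: [-1.321, 1.016, -1.016]
wrist_force: [-0.4, 0.4, -0.3]
finger_gap: 0.0854
```

Run:
```python
from h import *
st()
c=cap('wrist','w2');cap('top','top3')
for q in ['knob_b_mid']:
    for m in models.cut_out('wrist',q)[:5]:
        p=m['position'];print(q,round(m['score'],2),np.round(p,0),m['region'].sum(),atz(c,p,.094),dep(c,p))
```

```text
t 9.03 pos [0.4694 0.2499 0.2163] rot [-1.321  1.016 -1.016] F [-0.4  0.4 -0.3] T [0.   0.04 0.01] gap 0.0854
q [ 0.868 -0.143 -0.119  0.    -1.595  0.963]
knob_b_mid 0.95 [174. 315.] 3772 [0.50026606 0.26034183 0.094     ] [0.50065783 0.26042667 0.0960545 ]
```

View pics/w2.png

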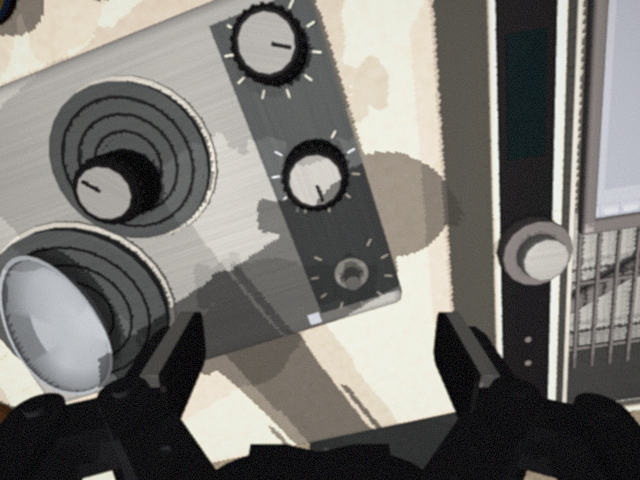

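View pics/top3.png

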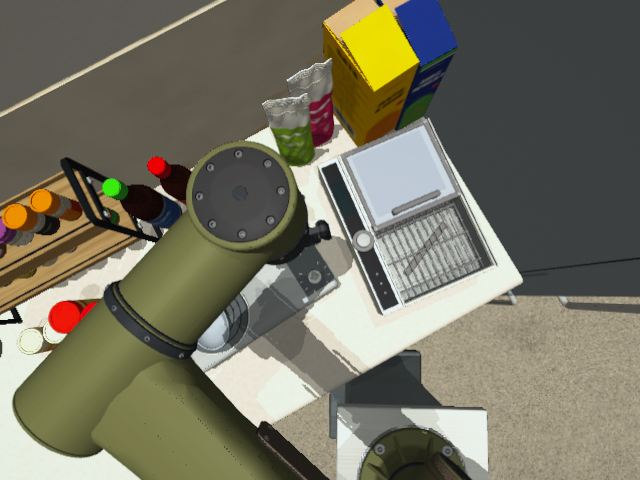

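Run:
```python
from h import *
c=cap('wrist')
for n,rc,z in [('b',(181,314),.0945),('c',(42,266),.0945),('d',(193,104),.107),('a',(273,351),.079),('btn',(258,546),.131)]: print(n,atz(c,rc,z),dep(c,rc))
c=cap('top');W=cloud(c)
f=c['frame'][:,:,::-1]
cv2.imwrite('pics/z4.png',cv2.resize(f[180:310,360:510],None,fx=5,fy=5,interpolation=cv2.INTER_CUBIC))
zz=W[...,2]; m=np.zeros_like(zz,bool); m[180:310,360:510]=True
m&=(zz>.055)&(zz<.075); k=cv2.minAreaRect(W[m][:,:2].astype(np.float32)*1000); print(k, W[m].mean(0))
```

```text
b [0.4959686  0.25997719 0.0945    ] [0.49622379 0.26002958 0.09573299]
c [0.57027381 0.30923308 0.0945    ] [0.57019751 0.30908248 0.0955562 ]
d [0.45622136 0.38887029 0.107     ] [0.45673299 0.38823589 0.10836842]
a [0.43112993 0.21391948 0.079     ] [0.42926087 0.21302536 0.07461051]
btn [0.49388223 0.11146916 0.131     ] [0.49520812 0.11517586 0.13632591]
((491.25250244140625, -33.137176513671875), (170.32559204101562, 318.87811279296875), 26.007568359375) [ 0.4945779  -0.04901111  0.06658024]
```

View pics/z4.png

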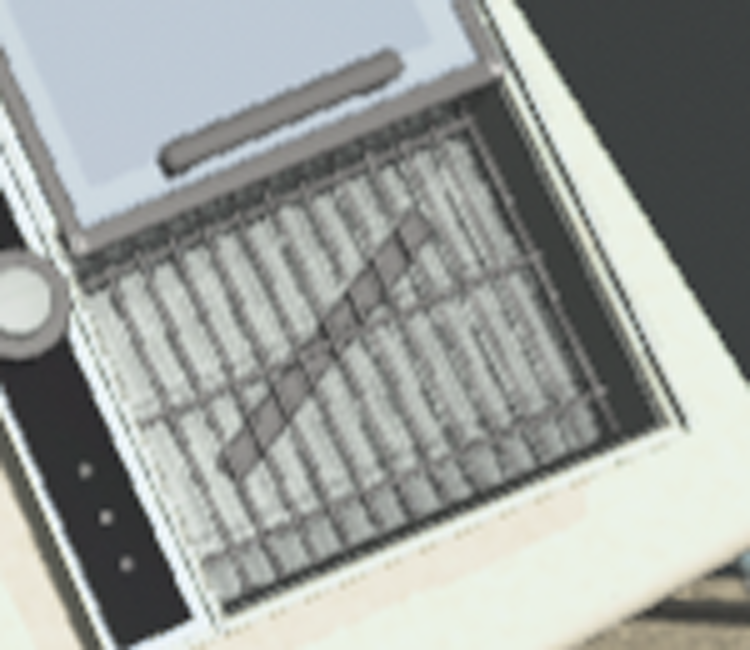

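Run:
```python
from h import *
c=cap('top')
g=lambda u,v,z:atz(c,(180+v/5,360+u/5),z)
print('mid',g(345,340,.067),g(344,339,.067))
for p in [(205,560),(605,390),(145,420),(545,260),(85,290),(480,115)]: print(p,g(*p,.067))
print('walls z.112',g(220,620,.112),g(675,428,.112), (g(220,620,.112)+g(675,428,.112))/2)
mv([.496,.2595,.1],-75)
```

```text
mid [ 0.48491871 -0.02660046  0.067     ] [ 0.48532954 -0.02619162  0.067     ]
(205, 560) [0.39312641 0.0315149  0.067     ]
(605, 390) [ 0.46586333 -0.13312502  0.067     ]
(145, 420) [0.45029474 0.05612573 0.067     ]
(545, 260) [ 0.51969328 -0.10964348  0.067     ]
(85, 290) [0.50418154 0.08112888 0.067     ]
(480, 115) [ 0.58070491 -0.08380522  0.067     ]
walls z.112 [0.36973131 0.03262755 0.112     ] [ 0.44752657 -0.14496635  0.112     ] [ 0.40862894 -0.0561694   0.112     ]
shift [-0.0024  0.1164  0.0282] turn [-0. -0.  0.] dist 0.12
```

Run:
```python
from h import *
c=cap('top');W=cloud(c)
th=np.radians(23.5);X=np.array([np.cos(th),np.sin(th)]);Y=np.array([-np.sin(th),np.cos(th)])
D=W[...,:2]-np.array([.485,-.026]); mx=D@X; my=D@Y; z=W[...,2]
for lo,hi in [(.2,.5),(.5,.8),(.8,1.2),(1.2,2.5)]:
    m=(z>lo)&(z<hi)&(mx>-.3)&(mx<.3)&(my<0); print(lo,m.sum(), np.nanmax(my[m]) if m.sum() else None, np.percentile(mx[m],[1,99]) if m.sum() else None)
r=248
for col in range(440,560,4): print(col, np.round([mx[r,col],my[r,col],z[r,col]],3))
```

```text
0.2 36902 -6.045251591875771e-05 [-0.17709805  0.29482294]
0.5 6094 -0.14077566622513196 [0.03649921 0.19306859]
0.8 0 None None
1.2 0 None None
440 [-0.009 -0.029  0.039]
444 [-0.012 -0.036  0.04 ]
448 [-0.015 -0.044  0.041]
452 [nan nan nan]
456 [-0.022 -0.059  0.042]
460 [-0.025 -0.068  0.039]
464 [-0.028 -0.075  0.041]
468 [-0.032 -0.084  0.039]
472 [-0.035 -0.091  0.041]
476 [-0.038 -0.09   0.066]
480 [-0.04  -0.091  0.087]
484 [-0.042 -0.09   0.108]
488 [-0.045 -0.094  0.117]
492 [-0.053 -0.145  0.   ]
496 [-0.056 -0.153  0.   ]
500 [-0.06  -0.161 -0.   ]
504 [-0.063 -0.169  0.001]
508 [-0.066 -0.174  0.009]
512 [-0.068 -0.174  0.028]
516 [-0.07  -0.173  0.048]
520 [-0.072 -0.174  0.065]
524 [-0.074 -0.174  0.082]
528 [-0.076 -0.174  0.098]
532 [-0.078 -0.174  0.114]
536 [-0.079 -0.172  0.134]
540 [-0.081 -0.174  0.145]
544 [-0.083 -0.174  0.159]
548 [-0.085 -0.175  0.171]
552 [-0.086 -0.174  0.187]
556 [-0.087 -0.175  0.198]
```

Wrist view: knob b's disc is at (314,181), c's at (266,42), d's at (104,193), and the bare spindle at (351,273). These agree with the top view to about 2 mm. The rack's middle is near (0.485,-0.026). Next I grasp b.

Call:
{"fn": "servo_tool", "kwargs": {
  "increments": [
    [-0.0025,0.04,0.028,0,0,0,-1],
    [-0.0025,0.08,0.028,0,0,0,-1],
    [-0.0025,0.12,0.028,0,0,0,-1],
    [-0.0025,0.145,0.028,0,0,0,-1],
    [-0.0025,0.153,0.028,0,0,0,-1],
    [-0.0025,0.153,0.028,0,0,0,-1],
    [-0.0025,0.153,0.028,0,0,0,1],
    [-0.0025,0.153,0.028,0,0,0,1],
    [-0.0025,0.153,0.028,0,0,0,1],
    [-0.0025,0.153,0.028,0,0,0,1]
  ],
  "grip_force": 60
}}

```text
clock: 10.62
ee_pos: [0.4962, 0.26, 0.0649]
tool_rot: [-1.32, 1.012, -1.014]
wrist_force: [-1.7, -1.0, 5.9]
finger_gap: 0.0446
```

Run:
```python
from h import *
st();cap('wrist','w3')
```

```text
t 10.62 pos [0.4962 0.26   0.0649] rot [-1.32   1.012 -1.014] F [-1.7 -1.   5.9] T [-0.33  0.63 -0.06] gap 0.0446
q [ 8.420e-01 -2.200e-02 -2.830e-01  1.000e-03 -1.308e+00  9.920e-01]
```

View pics/w3.png

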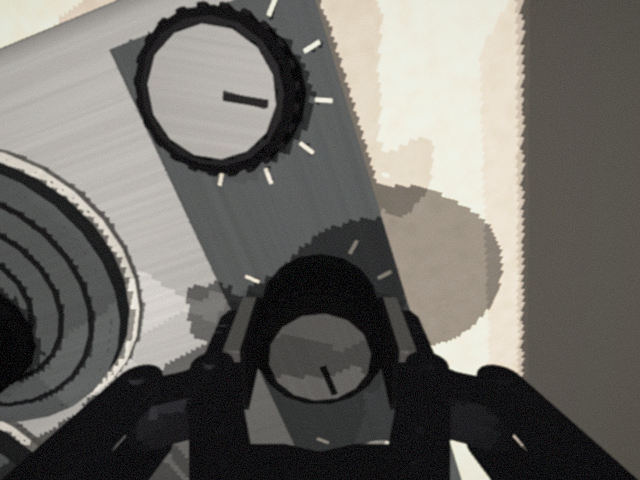

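Knob b is held (gap 44.6 mm, disc at (320,358) between the pads). Now I twist and draw it up.

Call:
{"fn": "servo_tool", "kwargs": {
  "increments": [
    [0,-0.0002,0,0,10,0,1],
    [0,-0.0005,0,0,20,0,1],
    [0,-0.0008,0,0,10,0,1],
    [0,-0.0012,0,0,0,0,1],
    [0,-0.0016,0,0,-10,0,1],
    [0,-0.002,0,0,-20,0,1],
    [0,-0.0024,0,0,-10,0,1],
    [0,-0.0028,0,0,0,0,1],
    [0,-0.0032,0,0,10,0,1],
    [0,-0.0036,0,0,20,0,1]
  ]
}}

```text
clock: 11.92
ee_pos: [0.4955, 0.26, 0.0657]
tool_rot: [-1.164, 1.277, -1.276]
wrist_force: [3.9, 2.8, -6.3]
finger_gap: 0.0447
```

Run:
```python
from h import *
st();cap('wrist','w4');cap('side','s4')
```

```text
t 11.93 pos [0.4955 0.26   0.0657] rot [-1.164  1.277 -1.276] F [ 3.9  2.8 -6.3] T [ 0.67 -1.37  0.14] gap 0.0447
q [ 8.420e-01 -2.200e-02 -2.810e-01 -1.000e-03 -1.312e+00  6.370e-01]
```

View pics/w4.png

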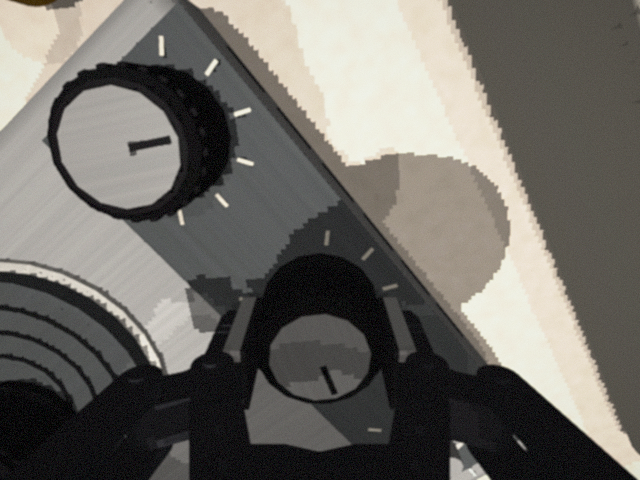

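Call:
{"fn": "servo_tool", "kwargs": {
  "increments": [
    [0,-0.0004,0,0,-10,0,1],
    [0,-0.0008,0,0,-20,0,1],
    [0,-0.0012,0,0,-30,0,1],
    [0,-0.0016,0,0,-40,0,1],
    [0,-0.002,0,0,-30,0,1],
    [0,-0.0024,0,0,-20,0,1],
    [0,-0.0028,0,0,-10,0,1],
    [0,-0.0032,0,0,0,0,1]
  ]
}}

```text
clock: 13.02
ee_pos: [0.4957, 0.2601, 0.069]
tool_rot: [-1.166, 1.274, -1.273]
wrist_force: [4.9, 2.5, -6.8]
finger_gap: 0.0441
```

Call:
{"fn": "servo_tool", "kwargs": {
  "increments": [
    [0,-0.0004,0,0,-10,0,1],
    [0,-0.0008,0,0,-20,0,1],
    [0,-0.0012,0,0,-30,0,1],
    [0,-0.0016,0,0,-40,0,1],
    [0,-0.002,0,0,-30,0,1],
    [0,-0.0024,0,0,-20,0,1],
    [0,-0.0028,0,0,-10,0,1],
    [0,-0.0032,0,0,0,0,1]
  ]
}}

```text
clock: 14.02
ee_pos: [0.4955, 0.2597, 0.0733]
tool_rot: [-1.166, 1.274, -1.274]
wrist_force: [0.5, -0.3, -1.1]
finger_gap: 0.0445
```

Run:
```python
from h import *
st();cap('wrist','w5');c=cap('side','s5')
cv2.imwrite('pics/s5z.png',cv2.resize(c['frame'][150:270,190:370,::-1],None,fx=4,fy=4,interpolation=cv2.INTER_CUBIC))
```

```text
t 14.03 pos [0.4955 0.2597 0.0733] rot [-1.166  1.274 -1.274] F [ 0.5 -0.3 -1.1] T [-0.01  0.03  0.03] gap 0.0445
q [ 0.842 -0.028 -0.272 -0.    -1.327  0.641]
```

View pics/w5.png

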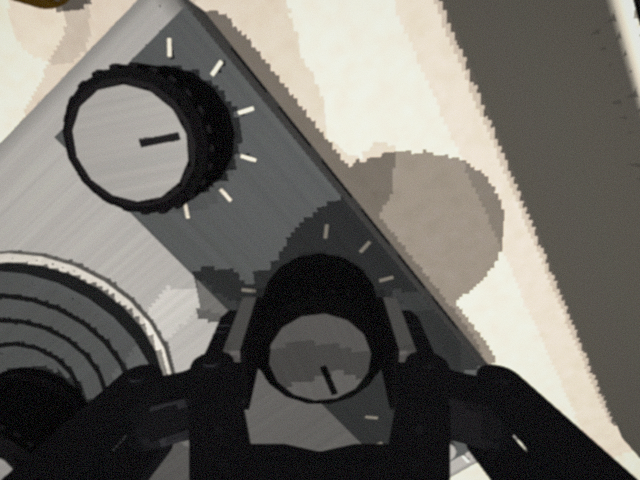

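View pics/s5z.png

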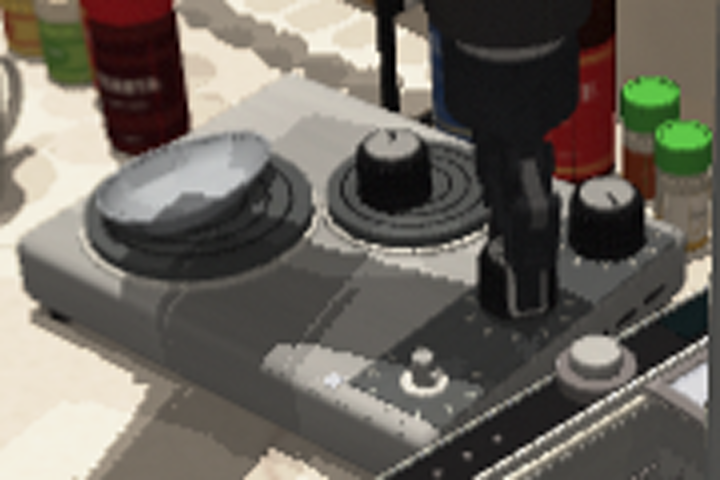

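Call:
{"fn": "servo_tool", "kwargs": {
  "increments": [
    [0,-0.0005,0,0,-10,0,1],
    [0,-0.001,0,0,-20,0,1],
    [0,-0.0015,0,0,-30,0,1],
    [0,-0.002,0,0,-40,0,1],
    [0,-0.0025,0,0,-30,0,1],
    [0,-0.003,0,0,-20,0,1],
    [0,-0.0035,0,0,-10,0,1],
    [0,-0.004,0,0,0,0,1]
  ]
}}

```text
clock: 15.12
ee_pos: [0.4955, 0.2597, 0.0773]
tool_rot: [-1.168, 1.272, -1.272]
wrist_force: [-0.3, -0.5, -0.6]
finger_gap: 0.0446
```

Call:
{"fn": "servo_tool", "kwargs": {
  "increments": [
    [0,-0.0005,0,0,-10,0,1],
    [0,-0.001,0,0,-20,0,1],
    [0,-0.0015,0,0,-30,0,1],
    [0,-0.002,0,0,-40,0,1],
    [0,-0.0025,0,0,-30,0,1],
    [0,-0.003,0,0,-20,0,1],
    [0,-0.004,0,0,-10,0,1],
    [0,-0.006,0,0,0,0,1]
  ]
}}

```text
clock: 16.12
ee_pos: [0.4955, 0.2597, 0.0832]
tool_rot: [-1.168, 1.272, -1.272]
wrist_force: [0.2, -0.6, -1.0]
finger_gap: 0.0448
```

Call:
{"fn": "servo_tool", "kwargs": {
  "increments": [
    [0,-0.01,0,0,0,0,1],
    [0,-0.02,0,0,0,0,1],
    [0,-0.05,0,0,0,0,1],
    [0,-0.1,0,0,0,0,1],
    [0,-0.13,0,0,0,0,1],
    [0,-0.13,0,0,0,0,1]
  ]
}}

```text
clock: 16.88
ee_pos: [0.4967, 0.2604, 0.2175]
tool_rot: [-1.162, 1.268, -1.269]
wrist_force: [0.6, 0.0, -0.5]
finger_gap: 0.045
```

Run:
```python
from h import *
st();cap('wrist','w6')
th=np.radians(23.5)
def rk(x,y,z): return [.485+x*np.cos(th)-y*np.sin(th),-.026+x*np.sin(th)+y*np.cos(th),z]
p=rk(-.012,-.055,.20);print(p);mv(p,-156.5)
```

```text
t 16.88 pos [0.4967 0.2604 0.2175] rot [-1.162  1.268 -1.269] F [ 0.6  0.  -0.5] T [ 0.01  0.   -0.01] gap 0.045
q [ 8.420e-01 -7.100e-02 -5.000e-02  1.000e-03 -1.585e+00  6.470e-01]
[np.float64(0.49592647789826705), np.float64(-0.08122329291828478), 0.2]
shift [0.3402 0.0142 0.0284] turn [-0.  61.7 -0.2] dist 0.342
```

View pics/w6.png

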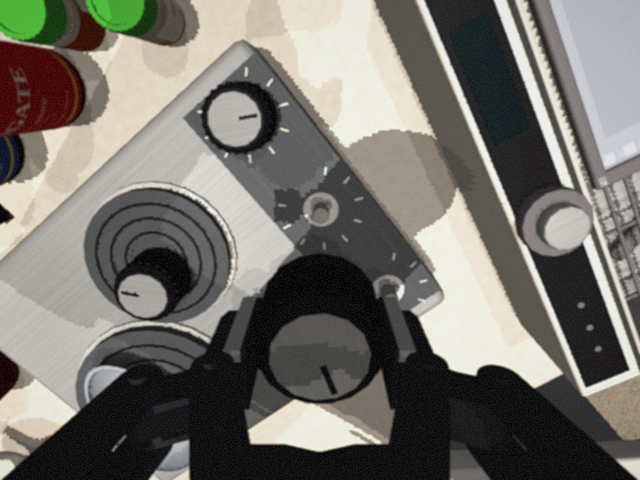

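Knob b is off: its spindle shows bare at (320,208) and it is between the pads. Carrying it to the rack.

Call:
{"fn": "servo_tool", "kwargs": {
  "increments": [
    [0.04,0,0.004,0,10,0,1],
    [0.1,0,0.01,0,20,0,1],
    [0.16,0,0.015,0,30,0,1],
    [0.22,0,0.02,0,40,0,1],
    [0.27,0,0.025,0,50,0,1],
    [0.31,0,0.028,0,61.5,0,1],
    [0.34,0.01,0.028,0,61.5,0,1],
    [0.34,0.015,0.028,0,61.5,0,1],
    [0.34,0.015,0.028,0,61.5,0,1]
  ]
}}

```text
clock: 18.05
ee_pos: [0.4937, -0.0811, 0.1971]
tool_rot: [-0.419, 1.996, -1.995]
wrist_force: [-0.7, -0.3, -0.3]
finger_gap: 0.0444
```

```bash
cat >> h.py <<'E'
th=np.radians(23.5)
def rk(x,y,z): return [.485+x*np.cos(th)-y*np.sin(th),-.026+x*np.sin(th)+y*np.cos(th),z]
E
python3 - <<'E'
from h import *
st();cap('wrist','w7')
mv(rk(-.012,-.055,.074),-156.5)
E
```

```text
t 18.05 pos [ 0.4937 -0.0811  0.1971] rot [-0.419  1.996 -1.995] F [-0.7 -0.3 -0.3] T [ 0.01 -0.   -0.02] gap 0.0444
q [ 0.241 -0.228 -0.227 -0.    -1.574  0.172]
shift [-0.0018  0.1238  0.0012] turn [0.  0.1 0.1] dist 0.124
```

View pics/w7.png

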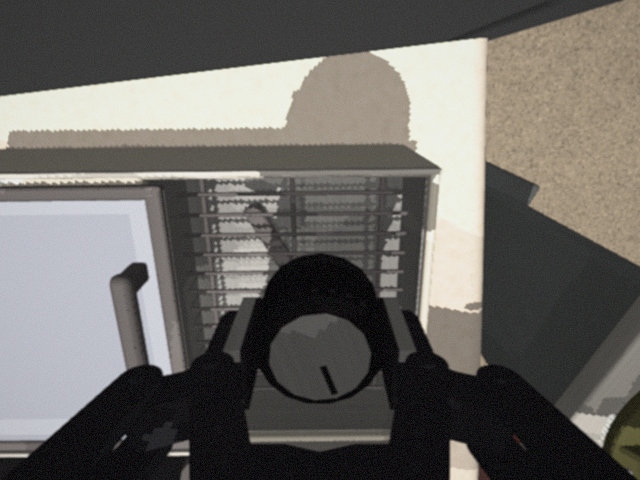

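Call:
{"fn": "servo_tool", "kwargs": {
  "increments": [
    [-0.002,0.03,0.001,0,0,0,1],
    [-0.002,0.06,0.001,0,0,0,1],
    [-0.002,0.085,0.001,0,0,0,1],
    [-0.002,0.1,0.001,0,0,0,1],
    [-0.002,0.112,0.001,0,0,0,1],
    [-0.002,0.118,0.001,0,0,0,1],
    [-0.002,0.121,0.001,0,0,0,1],
    [-0.002,0.124,0.001,0,0,0,1]
  ]
}}

```text
clock: 19.1
ee_pos: [0.4968, -0.0815, 0.0748]
tool_rot: [-0.415, 1.994, -1.995]
wrist_force: [0.7, -0.2, -0.6]
finger_gap: 0.0448
```

Run:
```python
from h import *
st();cap('wrist','w8')
```

```text
t 19.1 pos [ 0.4968 -0.0815  0.0748] rot [-0.415  1.994 -1.995] F [ 0.7 -0.2 -0.6] T [-0.04  0.01 -0.05] gap 0.0448
q [ 0.239 -0.186 -0.415  0.    -1.34   0.172]
```

View pics/w8.png

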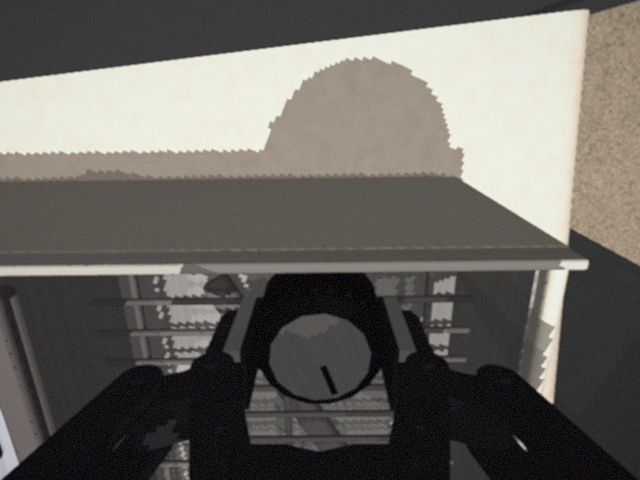

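Call:
{"fn": "servo_tool", "kwargs": {
  "increments": [
    [0,0.001,0,0,0,0,1],
    [0,0.0025,0,0,0,0,1],
    [0,0.0025,0,0,0,0,-0.4],
    [0,0.0025,0,0,0,0,-0.4],
    [0,0.0025,0,0,0,0,-0.4],
    [0,-0.02,0,0,0,0,-0.4],
    [0,-0.06,0,0,0,0,-0.4],
    [0,-0.12,0,0,0,0,-0.4],
    [0,-0.15,0,0,0,0,-1],
    [0,-0.15,0,0,0,0,-1]
  ]
}}

```text
clock: 20.4
ee_pos: [0.4975, -0.0815, 0.2276]
tool_rot: [-0.41, 1.992, -1.994]
wrist_force: [0.2, -0.5, -1.4]
finger_gap: 0.0852
```

Run:
```python
from h import *
st();cap('wrist','w9')
mv([.55,.295,.22],-75)
```

```text
t 20.4 pos [ 0.4975 -0.0815  0.2276] rot [-0.41   1.992 -1.994] F [ 0.2 -0.5 -1.4] T [-0.04 -0.   -0.01] gap 0.0852
q [ 2.39e-01 -2.23e-01 -1.68e-01  1.00e-03 -1.62e+00  1.72e-01]
shift [-0.1991  0.0056 -0.3237] turn [ -0.1 -81.5  -0.1] dist 0.38
```

View pics/w9.png

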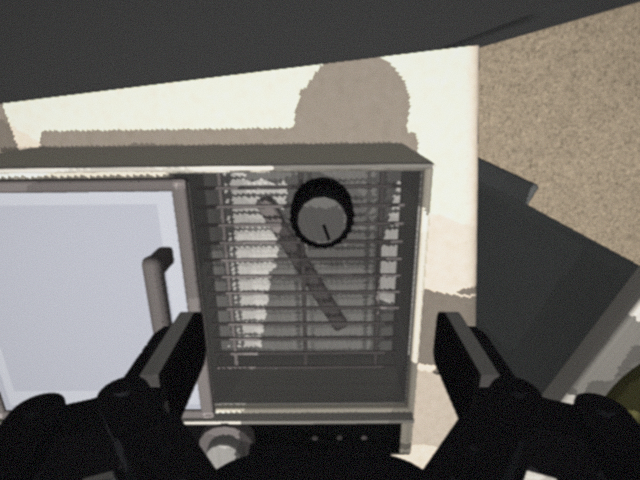

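View pics/s5.png

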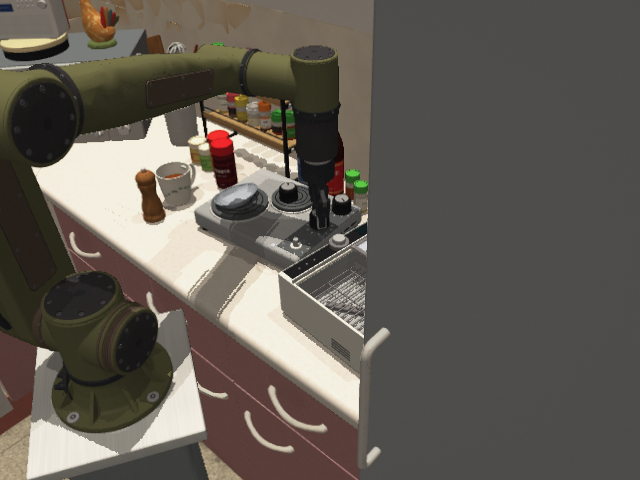

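Run:
```python
from h import *
c=cap('top','top4');W=cloud(c);z=W[...,2]
def rep(n,m):
    w=W[m]; print(n,m.sum(),w.min(0).round(3),w.max(0).round(3))
for n,(r0,r1,c0,c1) in dict(red=(150,215,145,216),blue=(175,235,100,185),jars=(155,188,200,255),rack=(150,260,55,170)).items():
    m=np.zeros_like(z,bool);m[r0:r1,c0:c1]=True
    for lo,hi in [(.06,.12),(.12,.2),(.2,.4)]:
        k=m&(z>lo)&(z<hi)
        if k.sum()>5: rep(n+str(lo),k)
```

```text
red0.06 1185 [0.539 0.424 0.06 ] [0.691 0.579 0.12 ]
red0.12 1469 [0.532 0.446 0.12 ] [0.671 0.553 0.2  ]
red0.2 459 [0.586 0.462 0.2  ] [0.618 0.495 0.251]
blue0.06 1252 [0.497 0.474 0.06 ] [0.634 0.645 0.12 ]
blue0.12 1766 [0.491 0.455 0.12 ] [0.617 0.64  0.2  ]
blue0.2 1044 [0.483 0.466 0.2  ] [0.597 0.58  0.288]
jars0.06 629 [0.6   0.355 0.06 ] [0.667 0.457 0.101]
rack0.06 2342 [0.446 0.51  0.06 ] [0.664 0.718 0.12 ]
rack0.12 2819 [0.445 0.474 0.12 ] [0.667 0.718 0.2  ]
rack0.2 5897 [0.441 0.462 0.2  ] [0.643 0.652 0.327]
```

View pics/top4.png

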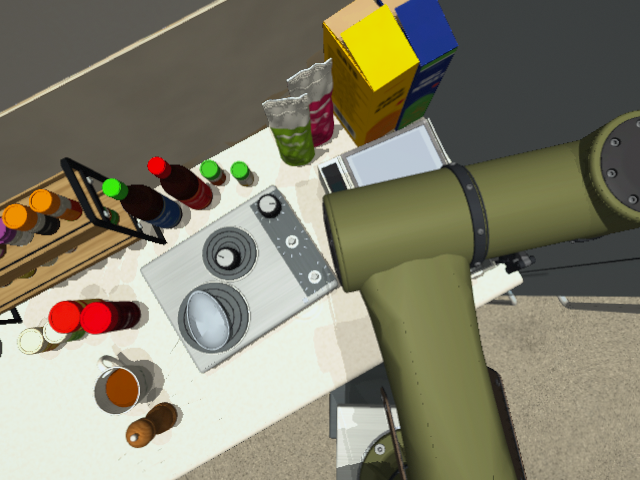

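Run:
```python
from h import *
c=cap('top');W=cloud(c)
for rc in [(240,340),(230,370),(225,400),(205,450),(200,490),(190,540),(170,600),(160,630),(280,400),(350,420),(430,440)]: print(rc,W[rc].round(3))
```

```text
(240, 340) [0.432 0.166 0.619]
(230, 370) [0.44  0.141 0.619]
(225, 400) [0.445 0.116 0.619]
(205, 450) [0.462 0.075 0.619]
(200, 490) [0.468 0.041 0.616]
(190, 540) [ 0.477 -0.001  0.616]
(170, 600) [ 0.49  -0.041  0.632]
(160, 630) [ 0.497 -0.064  0.634]
(280, 400) [0.4   0.115 0.606]
(350, 420) [0.342 0.098 0.607]
(430, 440) [0.279 0.083 0.608]
```

Wrist and top views: knob b stands upright on the rack (wrist px (322,215)). Knobs c and d have not moved. Going to c.

Call:
{"fn": "servo_tool", "kwargs": {
  "increments": [
    [-0.01,0,-0.05,0,-10,0,-1],
    [-0.03,0,-0.11,0,-20,0,-1],
    [-0.06,0,-0.17,0,-30,0,-1],
    [-0.09,0,-0.22,0,-40,0,-1],
    [-0.12,0,-0.26,0,-50,0,-1],
    [-0.15,0,-0.3,0,-60,0,-1],
    [-0.18,0,-0.323,0,-70,0,-1],
    [-0.199,0.005,-0.323,0,-80,0,-1],
    [-0.199,0.005,-0.323,0,-81.5,0,-1],
    [-0.199,0.005,-0.323,0,-81.5,0,-1]
  ]
}}

```text
clock: 21.8
ee_pos: [0.5494, 0.2936, 0.2186]
tool_rot: [-1.322, 1.016, -1.016]
wrist_force: [-0.0, 0.8, -0.2]
finger_gap: 0.0855
```

Run:
```python
from h import *
st()
c=cap('wrist','w10')
for q in ['knob_b_mid']:
    for m in models.cut_out('wrist',q)[:5]:
        p=m['position'];print(q,round(m['score'],2),np.round(p,0),m['region'].sum(),atz(c,p,.094),dep(c,p))
```

```text
t 21.8 pos [0.5494 0.2936 0.2186] rot [-1.322  1.016 -1.016] F [-0.   0.8 -0.2] T [-0.01 -0.02 -0.01] gap 0.0855
q [ 0.812  0.101  0.126  0.    -1.597  1.019]
```

View pics/w10.png

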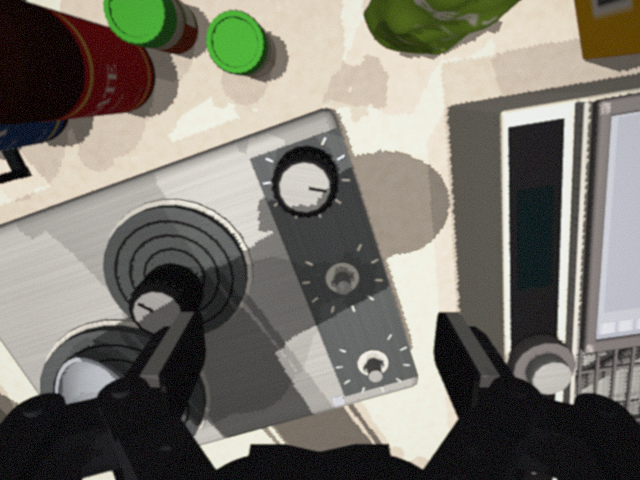

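Run:
```python
from h import *
c=cap('wrist')
print(atz(c,(187,303),.0945),dep(c,(187,303)),atz(c,(181,305),.077))
mv([.570,.309,.063],-75)
```

```text
[0.56944631 0.3097929  0.0945    ] [0.56973519 0.30981756 0.09576256] [0.57007634 0.3091411  0.077     ]
shift [-0.0095  0.1569  0.0236] turn [-0.  -0.1 -0. ] dist 0.159
```

Call:
{"fn": "servo_tool", "kwargs": {
  "increments": [
    [-0.0095,0.04,0.0235,0,0,0,-1],
    [-0.0095,0.08,0.0235,0,0,0,-1],
    [-0.0095,0.12,0.0235,0,0,0,-1],
    [-0.0095,0.145,0.0235,0,0,0,-1],
    [-0.0095,0.155,0.0235,0,0,0,-1],
    [-0.0095,0.155,0.0235,0,0,0,-1],
    [-0.0095,0.155,0.0235,0,0,0,1],
    [-0.0095,0.155,0.0235,0,0,0,1],
    [-0.0095,0.155,0.0235,0,0,0,1],
    [-0.0095,0.155,0.0235,0,0,0,1]
  ],
  "grip_force": 60
}}

```text
clock: 23.2
ee_pos: [0.5706, 0.3096, 0.066]
tool_rot: [-1.32, 1.012, -1.014]
wrist_force: [-1.1, -1.4, 6.3]
finger_gap: 0.0444
```

Call:
{"fn": "servo_tool", "kwargs": {
  "increments": [
    [0,-0.0002,0,0,10,0,1],
    [0,-0.0005,0,0,20,0,1],
    [0,-0.0008,0,0,10,0,1],
    [0,-0.0012,0,0,0,0,1],
    [0,-0.0016,0,0,-10,0,1],
    [0,-0.002,0,0,-20,0,1],
    [0,-0.0024,0,0,-10,0,1],
    [0,-0.0028,0,0,0,0,1],
    [0,-0.0032,0,0,10,0,1],
    [0,-0.0036,0,0,20,0,1]
  ]
}}

```text
clock: 24.45
ee_pos: [0.5698, 0.3091, 0.0666]
tool_rot: [-1.166, 1.277, -1.277]
wrist_force: [2.6, 1.1, -5.2]
finger_gap: 0.0446
```

Call:
{"fn": "servo_tool", "kwargs": {
  "increments": [
    [0,-0.0004,0,0,-10,0,1],
    [0,-0.0008,0,0,-20,0,1],
    [0,-0.0012,0,0,-30,0,1],
    [0,-0.0016,0,0,-40,0,1],
    [0,-0.002,0,0,-30,0,1],
    [0,-0.0024,0,0,-20,0,1],
    [0,-0.0028,0,0,-10,0,1],
    [0,-0.0032,0,0,0,0,1]
  ]
}}

```text
clock: 25.45
ee_pos: [0.5703, 0.3094, 0.0689]
tool_rot: [-1.165, 1.277, -1.277]
wrist_force: [6.5, 0.7, -8.8]
finger_gap: 0.0445
```

Run:
```python
from h import *
st();cap('wrist','w11')
```

```text
t 25.45 pos [0.5703 0.3094 0.0689] rot [-1.165  1.277 -1.277] F [ 6.5  0.7 -8.8] T [ 0.13 -2.02  0.17] gap 0.0445
q [ 0.805  0.208 -0.029 -0.    -1.334  0.674]
```

View pics/w11.png

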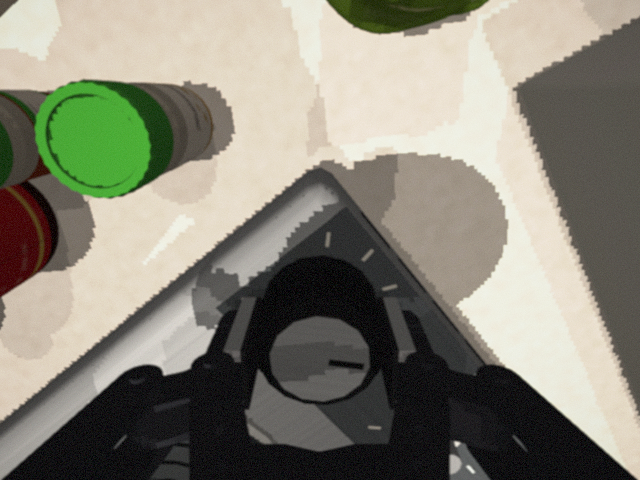

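Knob c turns with the gripper (its disc mark holds still in the hand) and is rising about as b did. I keep going.

Call:
{"fn": "servo_tool", "kwargs": {
  "increments": [
    [0,-0.0004,0,0,-10,0,1],
    [0,-0.0008,0,0,-20,0,1],
    [0,-0.0012,0,0,-30,0,1],
    [0,-0.0016,0,0,-40,0,1],
    [0,-0.002,0,0,-30,0,1],
    [0,-0.0024,0,0,-20,0,1],
    [0,-0.0028,0,0,-10,0,1],
    [0,-0.0032,0,0,0,0,1]
  ]
}}

```text
clock: 26.5
ee_pos: [0.5699, 0.3093, 0.0737]
tool_rot: [-1.165, 1.277, -1.277]
wrist_force: [-1.0, -0.3, 0.0]
finger_gap: 0.0445
```

Call:
{"fn": "servo_tool", "kwargs": {
  "increments": [
    [0,-0.0004,0,0,-10,0,1],
    [0,-0.0008,0,0,-20,0,1],
    [0,-0.0012,0,0,-30,0,1],
    [0,-0.0016,0,0,-40,0,1],
    [0,-0.002,0,0,-30,0,1],
    [0,-0.0024,0,0,-20,0,1],
    [0,-0.0028,0,0,-10,0,1],
    [0,-0.0032,0,0,0,0,1]
  ]
}}

```text
clock: 27.5
ee_pos: [0.5698, 0.3094, 0.077]
tool_rot: [-1.165, 1.277, -1.277]
wrist_force: [0.1, 0.3, -0.2]
finger_gap: 0.0445
```

Call:
{"fn": "servo_tool", "kwargs": {
  "increments": [
    [0,-0.0004,0,0,-10,0,1],
    [0,-0.0008,0,0,-20,0,1],
    [0,-0.0012,0,0,-30,0,1],
    [0,-0.0016,0,0,-40,0,1],
    [0,-0.002,0,0,-30,0,1],
    [0,-0.0024,0,0,-20,0,1],
    [0,-0.0028,0,0,-10,0,1],
    [0,-0.0032,0,0,0,0,1]
  ]
}}

```text
clock: 28.5
ee_pos: [0.5698, 0.3094, 0.0802]
tool_rot: [-1.165, 1.277, -1.277]
wrist_force: [-1.1, 1.1, -0.8]
finger_gap: 0.0445
```

Call:
{"fn": "servo_tool", "kwargs": {
  "increments": [
    [0,-0.002,0,0,-10,0,1],
    [0,-0.004,0,0,-20,0,1],
    [0,-0.007,0,0,-10,0,1],
    [0,-0.012,0,0,0,0,1],
    [0,-0.02,0,0,0,0,1],
    [0,-0.05,0,0,0,0,1],
    [0,-0.1,0,0,0,0,1],
    [0,-0.13,0,0,0,0,1],
    [0,-0.13,0,0,0,0,1]
  ]
}}

```text
clock: 29.62
ee_pos: [0.571, 0.31, 0.2147]
tool_rot: [-1.163, 1.268, -1.269]
wrist_force: [-0.4, -1.0, -1.0]
finger_gap: 0.0446
```

Run:
```python
from h import *
st();cap('wrist','w12')
mv(rk(-.012,0.003,.20),-156.5)
```

```text
t 29.62 pos [0.571  0.31   0.2147] rot [-1.163  1.268 -1.269] F [-0.4 -1.  -1. ] T [ 0.02 -0.02 -0.  ] gap 0.0446
q [ 8.050e-01  1.660e-01  1.890e-01  1.000e-03 -1.588e+00  6.830e-01]
shift [ 0.3448  0.0112 -0.069 ] turn [-0.  61.7 -0.1] dist 0.352
```

View pics/w12.png

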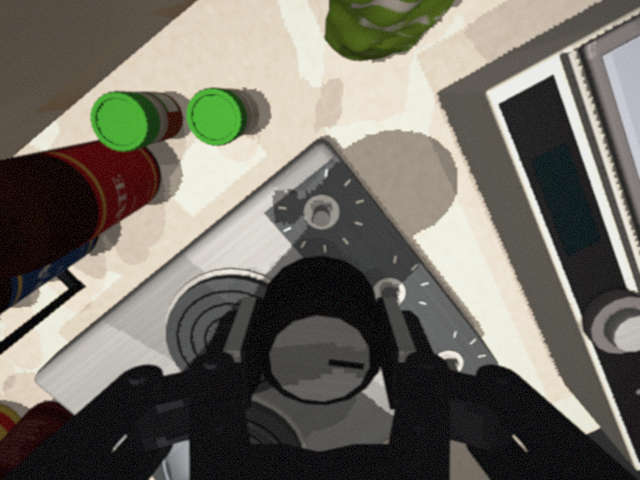

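Knob c is off (its spindle bare at (320,210)) and held. Carrying it to the middle of the rack.

Call:
{"fn": "servo_tool", "kwargs": {
  "increments": [
    [0.04,0,-0.01,0,10,0,1],
    [0.1,0,-0.02,0,20,0,1],
    [0.16,0,-0.035,0,30,0,1],
    [0.22,0,-0.045,0,40,0,1],
    [0.27,0,-0.055,0,50,0,1],
    [0.32,0,-0.065,0,61.5,0,1],
    [0.345,0.005,-0.069,0,61.5,0,1],
    [0.345,0.011,-0.069,0,61.5,0,1],
    [0.345,0.011,-0.069,0,61.5,0,1]
  ]
}}

```text
clock: 30.8
ee_pos: [0.471, -0.028, 0.1982]
tool_rot: [-0.42, 1.996, -1.995]
wrist_force: [0.7, -0.6, -1.1]
finger_gap: 0.0448
```

Run:
```python
from h import *
st();cap('wrist','w13')
mv(rk(-.012,0.003,.076),-156.5)
```

```text
t 30.8 pos [ 0.471  -0.028   0.1982] rot [-0.42   1.996 -1.995] F [ 0.7 -0.6 -1.1] T [-0.    0.02 -0.  ] gap 0.0448
q [ 3.700e-01 -3.080e-01 -2.900e-01 -1.000e-03 -1.592e+00  4.300e-02]
shift [-0.0015  0.1228  0.0009] turn [0.  0.1 0.1] dist 0.123
```

View pics/w13.png

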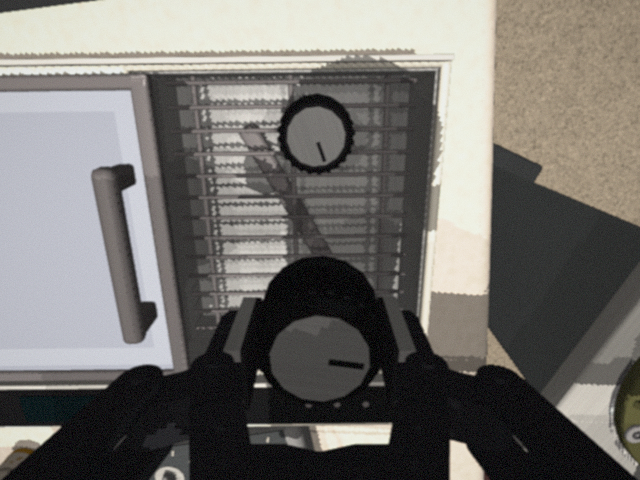

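Call:
{"fn": "servo_tool", "kwargs": {
  "increments": [
    [-0.0015,0.03,0.001,0,0,0,1],
    [-0.0015,0.06,0.001,0,0,0,1],
    [-0.0015,0.085,0.001,0,0,0,1],
    [-0.0015,0.1,0.001,0,0,0,1],
    [-0.0015,0.112,0.001,0,0,0,1],
    [-0.0015,0.118,0.001,0,0,0,1],
    [-0.0015,0.121,0.001,0,0,0,1],
    [-0.0015,0.123,0.001,0,0,0,1],
    [-0.0015,0.124,0.001,0,0,0,1]
  ]
}}

```text
clock: 31.98
ee_pos: [0.4734, -0.0286, 0.076]
tool_rot: [-0.415, 1.995, -1.995]
wrist_force: [-0.4, -0.4, -0.8]
finger_gap: 0.0446
```

Call:
{"fn": "servo_tool", "kwargs": {
  "increments": [
    [0,0.001,0,0,0,0,1],
    [0,0.0015,0,0,0,0,-0.4],
    [0,0.0015,0,0,0,0,-0.4],
    [0,0.0015,0,0,0,0,-0.4],
    [0,-0.02,0,0,0,0,-0.4],
    [0,-0.06,0,0,0,0,-0.4],
    [0,-0.12,0,0,0,0,-0.4],
    [0,-0.15,0,0,0,0,-1],
    [0,-0.15,0,0,0,0,-1]
  ]
}}

```text
clock: 33.1
ee_pos: [0.4743, -0.0286, 0.2289]
tool_rot: [-0.41, 1.993, -1.993]
wrist_force: [0.5, -0.4, -0.6]
finger_gap: 0.0854
```

Run:
```python
from h import *
st();cap('wrist','w14')
mv([.44,.36,.22],-75)
```

```text
t 33.1 pos [ 0.4743 -0.0286  0.2289] rot [-0.41   1.993 -1.993] F [ 0.5 -0.4 -0.6] T [0.04 0.04 0.01] gap 0.0854
q [ 3.670e-01 -3.030e-01 -2.300e-01  1.000e-03 -1.638e+00  4.400e-02]
shift [-0.1243  0.0069 -0.3696] turn [ -0.1 -81.5  -0.1] dist 0.39
```

View pics/w14.png

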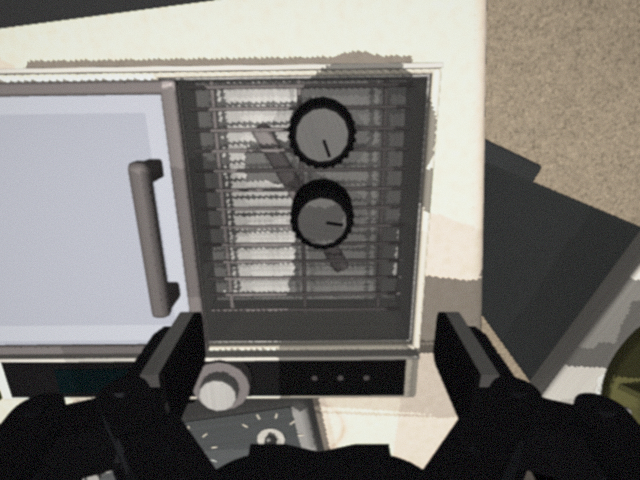

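Both knobs stand upright, side by side ((322,135) and (322,218)). Now for d.

Call:
{"fn": "servo_tool", "kwargs": {
  "increments": [
    [-0.005,0,-0.05,0,-10,0,-1],
    [-0.02,0,-0.11,0,-20,0,-1],
    [-0.04,0,-0.17,0,-30,0,-1],
    [-0.06,0,-0.22,0,-40,0,-1],
    [-0.08,0,-0.27,0,-50,0,-1],
    [-0.1,0,-0.32,0,-60,0,-1],
    [-0.12,0,-0.36,0,-70,0,-1],
    [-0.124,0.005,-0.37,0,-80,0,-1],
    [-0.124,0.005,-0.37,0,-81.5,0,-1],
    [-0.124,0.005,-0.37,0,-81.5,0,-1]
  ]
}}

```text
clock: 34.4
ee_pos: [0.4391, 0.3594, 0.2203]
tool_rot: [-1.322, 1.016, -1.016]
wrist_force: [0.5, -0.0, -0.2]
finger_gap: 0.0856
```

Run:
```python
from h import *
st()
c=cap('wrist','w15')
for m in models.cut_out('wrist','knob_d_mid')[:5]:
        p=m['position'];print(round(m['score'],2),np.round(p,0),m['region'].sum(),atz(c,p,.107),dep(c,p))
```

```text
t 34.4 pos [0.4391 0.3594 0.2203] rot [-1.322  1.016 -1.016] F [ 0.5 -0.  -0.2] T [ 0.   -0.01 -0.01] gap 0.0856
q [ 1.04  -0.046 -0.022  0.    -1.597  0.791]
0.56 [184. 284.] 4214 [0.46023716 0.3881994  0.107     ] [0.46060881 0.38815441 0.10857878]
```

View pics/w15.png

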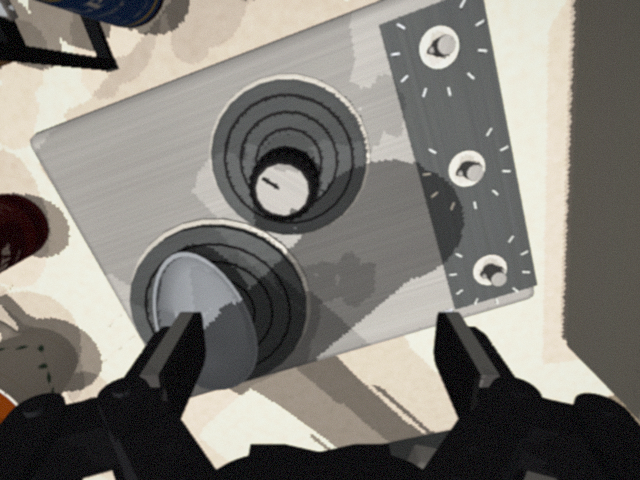

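Run:
```python
from h import *
c=cap('wrist')
p=atz(c,(190,282),.107);print(p,dep(c,(190,282)))
mv([p[0],p[1],.077],-75)
```

```text
[0.45637594 0.38847118 0.107     ] [0.45677279 0.38842334 0.10858752]
shift [-0.0237  0.1442  0.0238] turn [-0.  -0.1 -0. ] dist 0.148
```

Call:
{"fn": "servo_tool", "kwargs": {
  "increments": [
    [-0.0235,0.04,0.024,0,0,0,-1],
    [-0.0235,0.08,0.024,0,0,0,-1],
    [-0.0235,0.12,0.024,0,0,0,-1],
    [-0.0235,0.138,0.024,0,0,0,-1],
    [-0.0235,0.143,0.024,0,0,0,-1],
    [-0.0235,0.143,0.024,0,0,0,-1],
    [-0.0235,0.143,0.024,0,0,0,1],
    [-0.0235,0.143,0.024,0,0,0,1],
    [-0.0235,0.143,0.024,0,0,0,1],
    [-0.0235,0.143,0.024,0,0,0,1]
  ]
}}

```text
clock: 35.8
ee_pos: [0.4568, 0.3898, 0.079]
tool_rot: [-1.319, 1.013, -1.013]
wrist_force: [0.6, 2.8, 5.2]
finger_gap: 0.0446
```

Call:
{"fn": "servo_tool", "kwargs": {
  "increments": [
    [0,-0.02,0,0,0,0,1],
    [0,-0.06,0,0,0,0,1],
    [0,-0.11,0,0,0,0,1],
    [0,-0.13,0,0,0,0,1],
    [0,-0.13,0,0,0,0,1]
  ]
}}

```text
clock: 36.42
ee_pos: [0.4565, 0.3893, 0.2094]
tool_rot: [-1.319, 1.014, -1.013]
wrist_force: [0.7, -0.4, -2.3]
finger_gap: 0.0444
```

Run:
```python
from h import *
st();cap('wrist','w16')
mv(rk(-.012,0.060,.215),-156.5)
```

```text
t 36.42 pos [0.4565 0.3893 0.2094] rot [-1.319  1.014 -1.013] F [ 0.7 -0.4 -2.3] T [-0.01 -0.01  0.02] gap 0.0444
q [ 1.04   0.037  0.041 -0.    -1.573  0.793]
shift [ 0.3507 -0.0078 -0.1002] turn [ 0.1 81.5  0. ] dist 0.365
```

View pics/w16.png

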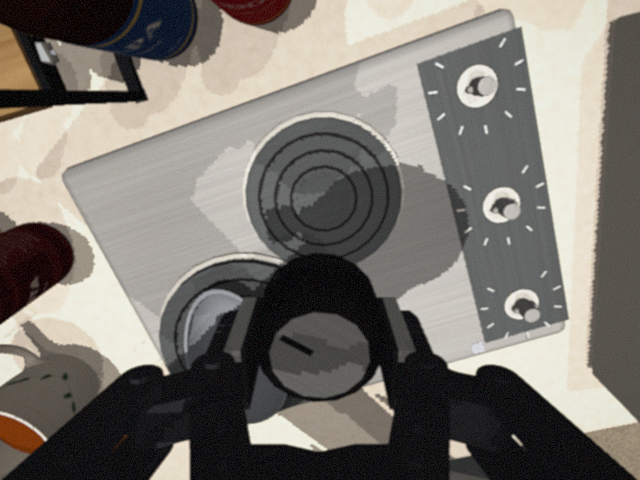

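Knob d is held. Carrying it to the left spot on the rack.

Call:
{"fn": "servo_tool", "kwargs": {
  "increments": [
    [0.04,-0.008,-0.01,0,10,0,1],
    [0.09,-0.008,-0.02,0,20,0,1],
    [0.14,-0.008,-0.035,0,30,0,1],
    [0.19,-0.008,-0.05,0,40,0,1],
    [0.24,-0.008,-0.065,0,50,0,1],
    [0.29,-0.008,-0.08,0,60,0,1],
    [0.33,-0.008,-0.095,0,70,0,1],
    [0.351,-0.008,-0.1,0,80,0,1],
    [0.351,-0.008,-0.1,0,81.5,0,1],
    [0.351,-0.008,-0.1,0,81.5,0,1]
  ]
}}

```text
clock: 37.72
ee_pos: [0.4503, 0.0244, 0.2143]
tool_rot: [-0.42, 1.995, -1.995]
wrist_force: [0.3, 0.4, -0.6]
finger_gap: 0.0446
```

Run:
```python
from h import *
st();cap('wrist','w17')
mv(rk(-.012,0.060,.076),-156.5)
```

```text
t 37.73 pos [0.4503 0.0244 0.2143] rot [-0.42   1.995 -1.995] F [ 0.3  0.4 -0.6] T [0.01 0.01 0.04] gap 0.0446
q [ 5.040e-01 -3.670e-01 -3.050e-01 -1.000e-03 -1.635e+00 -9.200e-02]
shift [0.0002 0.1386 0.0002] turn [0.  0.2 0.1] dist 0.139
```

View pics/w17.png

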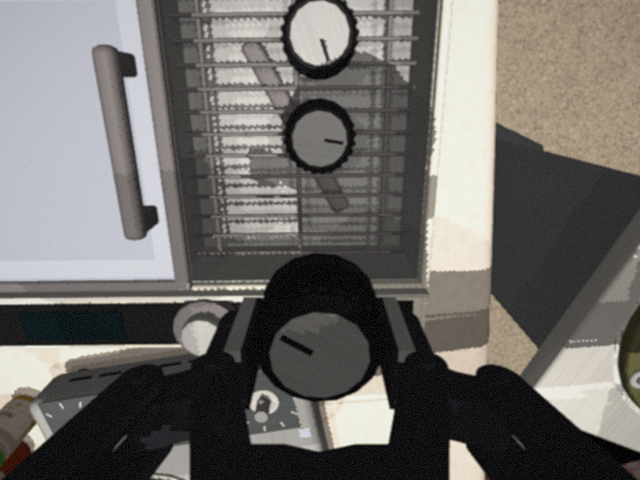

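Call:
{"fn": "servo_tool", "kwargs": {
  "increments": [
    [0,0.03,0,0,0,0,1],
    [0,0.07,0,0,0,0,1],
    [0,0.1,0,0,0,0,1],
    [0,0.115,0,0,0,0,1],
    [0,0.127,0,0,0,0,1],
    [0,0.133,0,0,0,0,1],
    [0,0.136,0,0,0,0,1],
    [0,0.139,0,0,0,0,1],
    [0,0.14,0,0,0,0,1]
  ]
}}

```text
clock: 38.9
ee_pos: [0.4509, 0.0241, 0.0759]
tool_rot: [-0.415, 1.995, -1.995]
wrist_force: [0.2, -0.0, -0.9]
finger_gap: 0.0449
```

Call:
{"fn": "servo_tool", "kwargs": {
  "increments": [
    [0,0.001,0,0,0,0,1],
    [0,0.0015,0,0,0,0,-0.4],
    [0,0.0015,0,0,0,0,-0.4],
    [0,0.0015,0,0,0,0,-0.4],
    [0,-0.02,0,0,0,0,-0.4],
    [0,-0.06,0,0,0,0,-0.4],
    [0,-0.12,0,0,0,0,-0.4],
    [0,-0.15,0,0,0,0,-1],
    [0,-0.15,0,0,0,0,-1]
  ]
}}

```text
clock: 40.02
ee_pos: [0.4518, 0.0243, 0.2288]
tool_rot: [-0.41, 1.994, -1.993]
wrist_force: [-0.1, 0.6, -0.7]
finger_gap: 0.0854
```

Run:
```python
from h import *
st()
mv([.568,.0125,.2],-156.5)
cap('wrist','w18')
```

```text
t 40.02 pos [0.4518 0.0243 0.2288] rot [-0.41   1.994 -1.993] F [-0.1  0.6 -0.7] T [-0.01 -0.03 -0.02] gap 0.0854
q [ 5.040e-01 -3.670e-01 -2.800e-01  1.000e-03 -1.653e+00 -9.300e-02]
shift [-0.1017  0.0293  0.0572] turn [-0.   0.  -0.3] dist 0.12
```

View pics/w18.png

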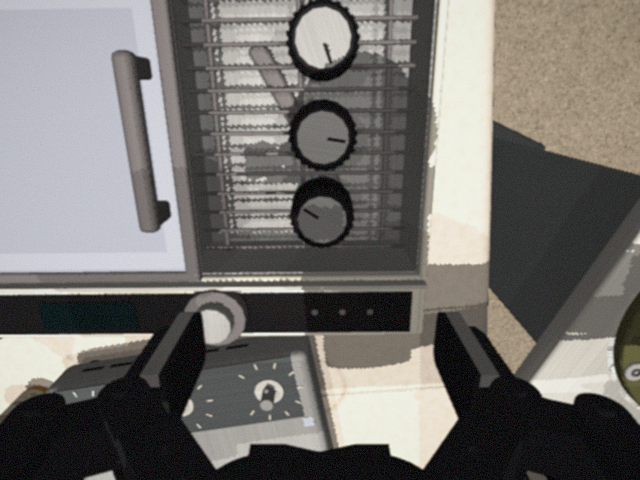

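All three knobs stand on the rack ((322,40), (322,135), (322,212)). Now I locate the handle and slide the cover shut.

Run:
```python
from h import *
c=cap('wrist')
A=atz(c,(53,126),.147);B=atz(c,(229,149),.147);print(A,B,np.linalg.norm(A-B),(A+B)/2)
mv(list(((A+B)/2)[:2])+[.126],-156.5)
```

```text
[ 0.58258767 -0.03110589  0.147     ] [0.54594008 0.05595207 0.147     ] 0.09445705644095059 [0.56426388 0.01242309 0.147     ]
shift [-0.0995  0.0992  0.0563] turn [0. 0. 0.] dist 0.151
```

Call:
{"fn": "servo_tool", "kwargs": {
  "increments": [
    [-0.05,0,0.028,0,0,0,-1],
    [-0.1015,0,0.0565,0,0,0,-1],
    [-0.1015,0,0.0565,0,0,0,-1],
    [-0.1015,0.04,0.0565,0,0,0,-1],
    [-0.1015,0.08,0.0565,0,0,0,-1],
    [-0.1015,0.1025,0.0565,0,0,0,-1],
    [-0.1015,0.1025,0.0565,0,0,0,1],
    [-0.1015,0.1025,0.0565,0,0,0,1],
    [-0.1015,0.1025,0.0565,0,0,0,1],
    [-0.1015,0.1025,0.0565,0,0,0,1]
  ],
  "grip_force": 40
}}

```text
clock: 41.38
ee_pos: [0.5669, 0.013, 0.1243]
tool_rot: [-0.414, 1.994, -1.994]
wrist_force: [0.5, 1.0, 2.4]
finger_gap: 0.012
```

Call:
{"fn": "servo_tool", "kwargs": {
  "increments": [
    [0,0,0,0,0,0,1],
    [0,0,0,0,0,0,1],
    [0.015,0,0,0,0,0,1],
    [0.035,0,0,0,0,0,1],
    [0.055,0,0,0,0,0,1],
    [0.075,0,0,0,0,0,1],
    [0.095,0,0,0,0,0,1],
    [0.115,0,0,0,0,0,1],
    [0.13,0,0,0,0,0,1],
    [0.14,0,0,0,0,0,1]
  ]
}}

```text
clock: 42.62
ee_pos: [0.4385, -0.0448, 0.1243]
tool_rot: [-0.412, 1.991, -1.998]
wrist_force: [5.4, -5.4, 2.6]
finger_gap: 0.0107
```

Call:
{"fn": "servo_tool", "kwargs": {
  "increments": [
    [0.005,0,0,0,0,0,1],
    [0.009,0,0,0,0,0,1],
    [0.012,0,0,0,0,0,1],
    [0.015,0,0,0,0,0,1],
    [0.017,0,0,0,0,0,1],
    [0.019,0,0,0,0,0,1]
  ]
}}

```text
clock: 43.38
ee_pos: [0.4266, -0.05, 0.1244]
tool_rot: [-0.398, 1.987, -1.99]
wrist_force: [38.0, -4.6, -14.4]
finger_gap: 0.0113
```

Call:
{"fn": "servo_tool", "kwargs": {
  "increments": [
    [-0.004,0,0,0,0,0,1],
    [-0.005,0,0,0,0,0,-1],
    [-0.005,0,0,0,0,0,-1],
    [-0.005,0,0,0,0,0,-1],
    [-0.005,-0.03,0,0,0,0,-1],
    [-0.005,-0.08,0,0,0,0,-1],
    [-0.005,-0.1,0,0,0,0,-1],
    [-0.005,-0.1,0,0,0,0,-1]
  ]
}}

```text
clock: 44.38
ee_pos: [0.4257, -0.0485, 0.2248]
tool_rot: [-0.413, 1.994, -1.994]
wrist_force: [0.1, 0.2, -0.6]
finger_gap: 0.0857
```

Run:
```python
from h import *
st()
c=cap('wrist','w19')
for m in models.mark_of('wrist','start_button_top')[:3]: print(m['score'],m['position'],atz(c,m['position'],.131),dep(c,m['position']))
mv([.494,.1135,.2],-156.5)
```

```text
t 44.38 pos [ 0.4257 -0.0485  0.2248] rot [-0.413  1.994 -1.994] F [ 0.1  0.2 -0.6] T [0.02 0.01 0.  ] gap 0.0857
q [ 0.363 -0.436 -0.336  0.    -1.668  0.048]
shift [-0.1281  0.0223 -0.1209] turn [0.  0.  0.1] dist 0.178
```

View pics/w19.png

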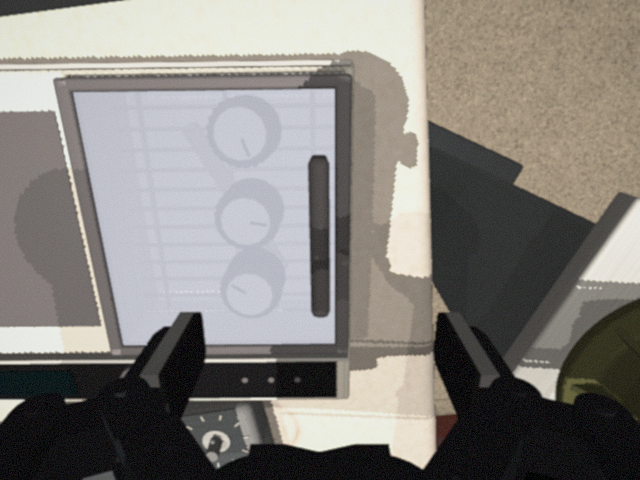

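Cover flush and shut, with all three knobs visible through it. Moving over the button with the fingers shut.

Call:
{"fn": "servo_tool", "kwargs": {
  "increments": [
    [-0.03,0,-0.03,0,0,0,1],
    [-0.08,0,-0.07,0,0,0,1],
    [-0.128,0,-0.121,0,0,0,1],
    [-0.128,0,-0.121,0,0,0,1],
    [-0.128,0.022,-0.121,0,0,0,1],
    [-0.128,0.04,-0.121,0,0,0,1],
    [-0.128,0.04,-0.121,0,0,0,1],
    [-0.128,0.04,-0.121,0,0,0,1]
  ]
}}

```text
clock: 45.48
ee_pos: [0.4944, 0.1129, 0.1839]
tool_rot: [-0.414, 1.995, -1.996]
wrist_force: [0.3, -0.3, -0.3]
finger_gap: -0.0002
```

Run:
```python
from h import *
st()
mv([.494,.1135,.131],-156.5)
c=cap('wrist','w20')
c=cap('side','s20'); cv2.imwrite('pics/s20z.png',cv2.resize(c['frame'][190:310,270:370,::-1],None,fx=5,fy=5,interpolation=cv2.INTER_CUBIC))
```

```text
t 45.48 pos [0.4944 0.1129 0.1839] rot [-0.414  1.995 -1.996] F [ 0.3 -0.3 -0.3] T [ 0.01 -0.04  0.04] gap -0.0002
q [ 6.230e-01 -2.120e-01 -2.380e-01  1.000e-03 -1.544e+00 -2.130e-01]
shift [ 0.0002  0.0529 -0.0007] turn [-0.  0. -0.] dist 0.053
```

View pics/w20.png

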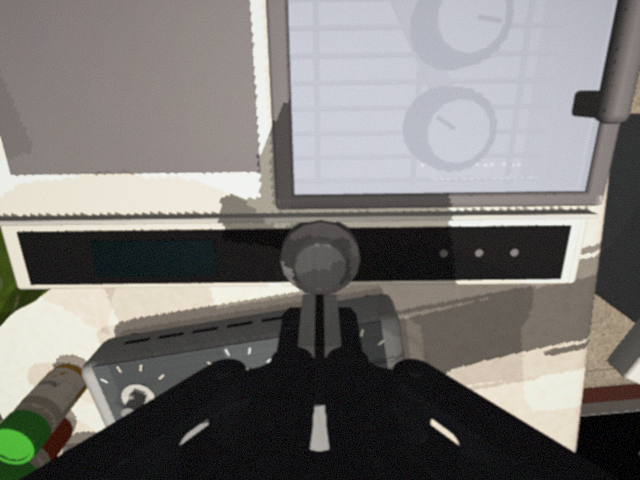

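View pics/s20z.png

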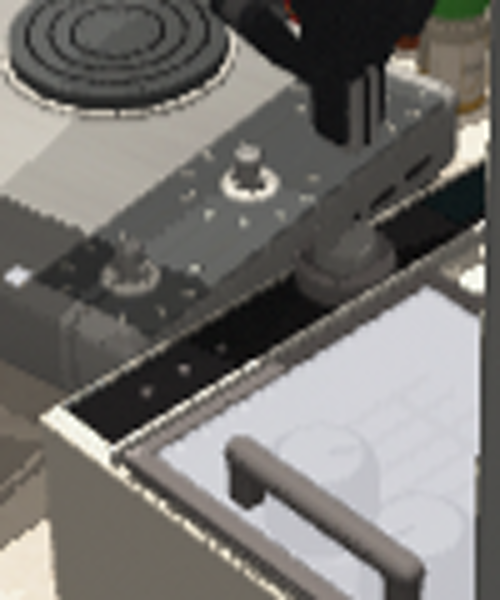

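Run:
```python
from h import *
c=cap('wrist'); p=atz(c,(265,320),.132);print(p); mv([p[0],p[1],.131],-156.5)
```

```text
[0.49346917 0.11472464 0.132     ]
shift [ 0.0005  0.0532 -0.0018] turn [-0.   0.  -0.1] dist 0.053
```

Call:
{"fn": "servo_tool", "kwargs": {
  "increments": [
    [0,0.035,-0.001,0,0,0,1],
    [0,0.048,-0.001,0,0,0,1],
    [0,0.053,-0.001,0,0,0,1],
    [0,0.056,-0.001,0,0,0,1],
    [0,0.059,-0.001,0,0,0,1],
    [0,0.0595,-0.001,0,0,0,1],
    [0,0.0595,-0.001,0,0,0,1]
  ]
}}

```text
clock: 46.5
ee_pos: [0.4944, 0.1141, 0.1284]
tool_rot: [-0.412, 1.993, -1.994]
wrist_force: [-12.3, -0.7, 18.3]
finger_gap: -0.0002
```

Call:
{"fn": "servo_tool", "kwargs": {
  "increments": [
    [0,0.001,0,0,0,0,1],
    [0,0.002,0,0,0,0,1],
    [0,0.002,0,0,0,0,1]
  ]
}}

```text
clock: 46.88
ee_pos: [0.4945, 0.1141, 0.1282]
tool_rot: [-0.412, 1.992, -1.993]
wrist_force: [-17.3, -0.8, 26.7]
finger_gap: -0.0002
```

Run:
```python
from h import *
st()
cap('wrist','w21')
c=cap('side'); cv2.imwrite('pics/s21z.png',cv2.resize(c['frame'][190:310,270:370,::-1],None,fx=5,fy=5,interpolation=cv2.INTER_CUBIC))
```

```text
t 46.88 pos [0.4945 0.1141 0.1282] rot [-0.412  1.992 -1.993] F [-17.3  -0.8  26.7] T [-0.18  5.96  0.05] gap -0.0002
q [ 0.626 -0.203 -0.332  0.002 -1.438 -0.215]
```

View pics/w21.png

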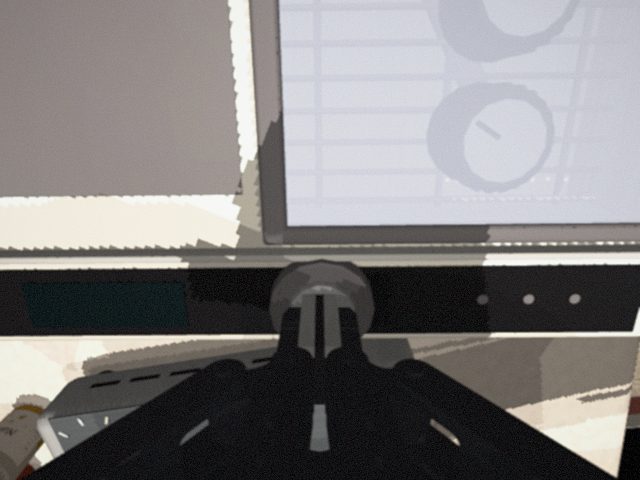

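View pics/s21z.png

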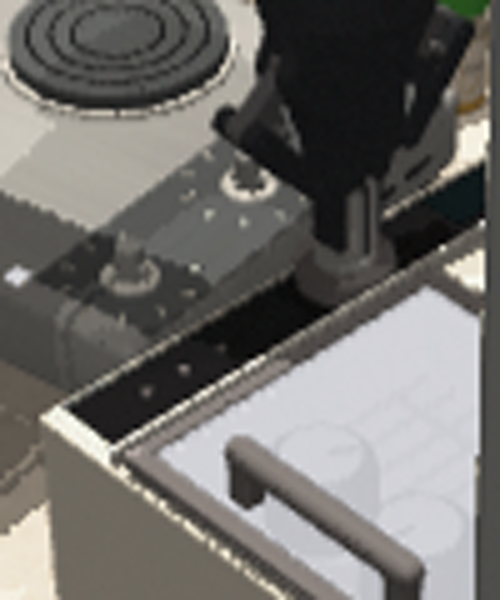

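Call:
{"fn": "servo_tool", "kwargs": {
  "increments": [
    [0,-0.01,0,0,0,0,1],
    [0,-0.05,0,0,0,0,1],
    [0,-0.08,0.0,0,0,0,1],
    [0,-0.08,-0.05,0,0,0,1],
    [0,-0.08,-0.07,0,0,0,1],
    [0,-0.08,-0.07,0,0,0,1]
  ]
}}

```text
clock: 47.72
ee_pos: [0.4658, 0.1796, 0.2022]
tool_rot: [-0.416, 1.994, -1.993]
wrist_force: [0.6, 0.3, 0.4]
finger_gap: 0.0002
```

Run:
```python
from h import *
st()
c=cap('wrist','w22'); W=cloud(c)
ms=models.cut_out('wrist','start_button_top'); 
for m in ms[:2]: print(m['score'],m['position'],m['region'].sum())
r=proj(c,[.494,.1135,.131]); print(r)
r0,c0=map(int,np.round(r))
th=np.radians(23.5);X=np.array([np.cos(th),np.sin(th)]);Y=np.array([-np.sin(th),np.cos(th)])
print('row scan'); print(np.round(W[r0,c0-60:c0+61:4,2]*1000,0))
print('col scan'); print(np.round(W[r0-50:r0+51:4,c0,2]*1000,0))
f=c['frame'][max(r0-75,0):r0+75,c0-90:c0+90,::-1]; cv2.imwrite('pics/w22z.png',cv2.resize(f,None,fx=4,fy=4,interpolation=cv2.INTER_CUBIC))
w=W.reshape(-1,3); d=w[:,:2]-np.array([.494,.1135]); rr=np.hypot(*d.T)
for lo,hi in [(0,.006),(.006,.010),(.010,.013),(.013,.016),(.016,.019),(.019,.022),(.022,.03)]:
    z=w[(rr>=lo)&(rr<hi),2]; print(lo,hi,len(z),np.percentile(z,[5,25,50,75,95]).round(4))
# cover and handle for bias
```

```text
t 47.73 pos [0.4658 0.1796 0.2022] rot [-0.416  1.994 -1.993] F [0.6 0.3 0.4] T [-0.03  0.    0.04] gap 0.0002
q [ 0.773 -0.234 -0.223  0.    -1.581 -0.36 ]
0.89 [116.7, 321.2] 2416
(np.float64(118.1548246698312), np.float64(320.6788316375323))
row scan
[114. 115. 116. 116. 114. 125. 127. 126. 126. 137. 135. 137. 136. 135.
 136. 136. 137. 135. 136. 136. 136. 136. 126. 125. 127. 126. 114. 116.
 114. 116. 114.]
col scan
[113. 122. 126. 126. 126. 126. 135. 134. 136. 137. 136. 135. 137. 136.
 136. 137. 135. 137. 137. 135. 126. 126. 126. 124.   1.   1.]
0 0.006 461 [0.1349 0.1356 0.1361 0.1365 0.1371]
0.006 0.01 828 [0.1348 0.1355 0.1359 0.1364 0.1371]
0.01 0.013 870 [0.134  0.1351 0.1357 0.1362 0.1368]
0.013 0.016 860 [0.1249 0.1257 0.1263 0.1276 0.1354]
0.016 0.019 1234 [0.1248 0.1255 0.1259 0.1264 0.1271]
0.019 0.022 1269 [0.1224 0.125  0.1256 0.1262 0.1268]
0.022 0.03 3537 [0.112  0.1136 0.1145 0.1155 0.1236]
```

View pics/w22z.png

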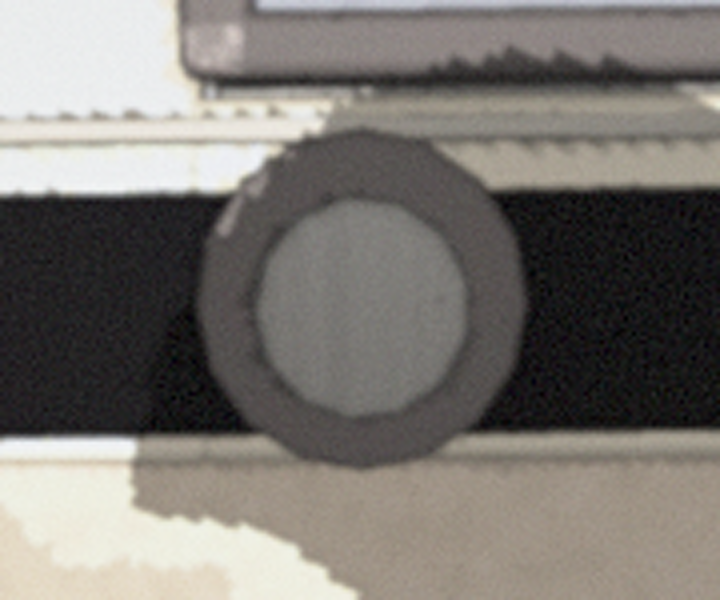

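The stop at z 0.128 lies above the collar (read 0.126), with 27 N against the 5 N spring, so the button bottomed out. It reads 0.136 again, as before the press. Last check of the scene.

Run:
```python
from h import *
cap('top','top9');cap('side','s9')
```

```text
(no output)
```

View pics/top9.png

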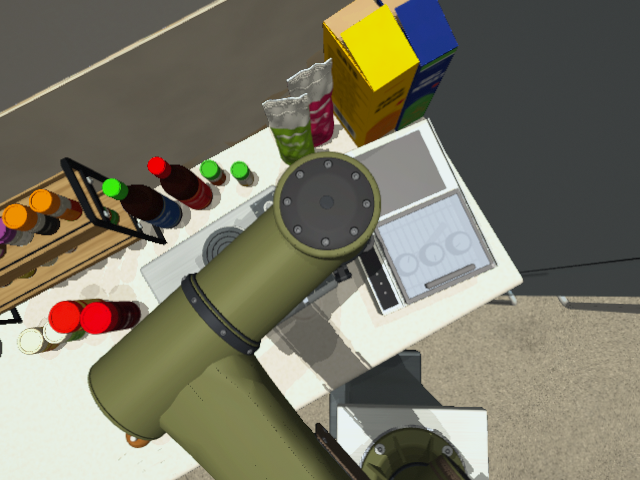

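View pics/s9.png

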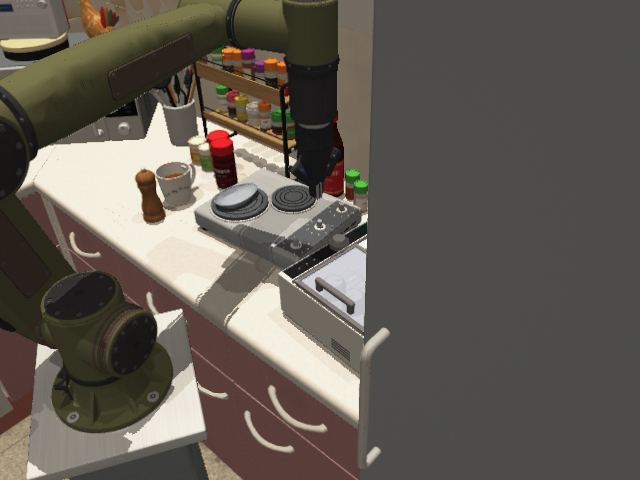

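View pics/w22.png

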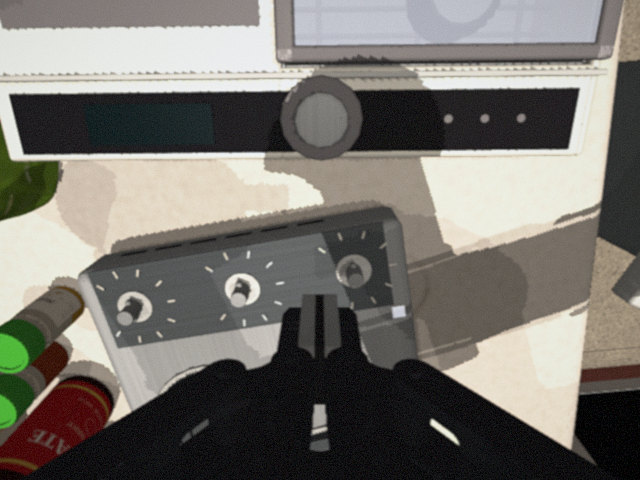

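The top view shows the cover shut with three knobs under it ((405,264), (432,253), (458,242)). The jar and spoon rest haven't moved, and the gripper is free at z 0.20.

Run:
```python
from h import *
print(bot.sign_off())
```

```text
the job is handed in; nothing more can be done
None
```

I finished the job and handed it in. It reports no verdict, so what follows rests on my own measurements.

- **Knobs:** Knob a was absent. I slid the cover open to its stop, twisted b and c off their spindles, and set them with the loose knob d side by side on the rack. The wrist pull read 9 N or less at the end of each move.
- **Cover and button:** I slid the cover shut to its stop, 154 mm of travel against 155 mm fully open. Then I pressed the start button and moved the arm clear.

**Last checks:** The pictures show all three knobs upright under the shut cover and the spindles bare. The hob, spice jar and spoon rest look unmoved.

**One disagreement:** Depth put the button top at about 136 mm, not the 131 mm given. The press stopped firmly at 128 mm under 27 N, against the 5 N the button needs. That level is above the collar round the button, so I take it as fully pressed. Afterwards the top read 136 mm again, so it sprang back.

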